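Hang the wax pail on its drip stand

TASK

Clear the bench by hanging the small metal pail on the drip stand. The pail's bail is folded down flat: first swing it fully upright while the pail stays standing on the bench, then lift the pail by it and lower the middle of the bail gently into the hook, without forcing it against the stand, so that the pail hangs level, at rest and clear of the bench. Do not tip the pail over, and leave the other things on the bench where they are.

Things in the scene. Friction and masses are not known exactly. Their poses are not given: they have to be found in the camera images.
- pail: Loose open round metal pail, upright on the bench cover (2 mm thick): foot 72, rolled rim 92 mm across, 72 mm high, walls 4 mm, 0.37 to 0.56 kg. Origin: centre of underside, z up. Its bail turns about the pail's y axis on ears at y = +-51, z = 64 mm. It starts folded down, about level, over the pail's -x side; nothing over 30 mm high stands within 80 mm on that side.
- bail_mid (a point): Middle of the bail's straight crossbar (parallel to the pail's y axis), on its centre line, 60 mm from the pivot axis. Bare 6 mm wire for 9 mm either way: the hook goes here. Then a round rubber sleeve, 10 mm thick, from 9 to 41 mm each side: grip there. Side arms: 6 mm wire, 102 mm apart. Upright, it is 124 mm above the underside, 52 mm above the rim.
- bail (a joint): Bail angle: 0 = flat over the pail's -x side, 1.57 = upright, 3.14 = flat over +x. Crossbar in the pail's frame, mm: x = -60 cos(angle), z = 64 + 60 sin(angle). Hinge friction 0.022 N m (0.4 N at the bar): it stays at any angle where it is left. No spring. More than about 1 N sideways at the raised bar would tip the pail.
- pail_pivot (a point): Point on the pail's axis level with the bail pivots, 64 mm above its underside. Beside it the folded crossbar leaves only about 9 mm to the rim, too little for most fingers from above; below the crossbar it is free, so fingertips of a tilted tool can go under it from outside and push it up.
- hook_stand: Fixed drip stand: foot 84 mm across, 16 mm high; post 12 mm, its 18 mm cap 198 mm high. One hook arm, an 8 mm round bar, points level to the stand's -x: centre line from 190 mm high at the post to 181 mm at 72 mm out, then up to the tip 92 mm out, 199 mm high. Nothing on it is above 203 mm. Origin: centre of underside, z up. The bail goes on along x.
- hook_seat (a point): Lowest place of the hook, on top of the bar, 70 mm from the post and 185 mm above the bench. With the pail hung, the middle of the bail is about 3 mm above this point and the pail's underside about 64 mm above the bench. Below the hook nothing is over 30 mm high.
- hook_tip (a point): Top of the upturned tip of the hook, 92 mm from the post and 203 mm above the bench: 18 mm higher than the seat.
- open_mould: Bystander: opened rubber mould, 86x66x24 mm, loose. Origin: centre of the underside.
- mould_a: Bystander: pink rubber mould, 82x58x25 mm, lying loose on top of mould_c. Origin: centre of the underside.
- mould_b: Bystander: pink rubber mould, 80x56x25 mm, loose. Origin: centre of the underside.
- mould_c: Bystander: pink rubber mould, 78x54x22 mm, loose. Origin: centre of the underside.
- scalpel: Bystander: scalpel, 142x10x5 mm, lying loose on the bench. Origin: centre of the underside.
- tweezers: Bystander: tweezers, 122x12x10 mm, lying loose on the bench. Origin: centre of the underside.
- spray: Bystander: round spray bottle, 62 mm across, 190 mm high, standing loose. Origin: centre of the underside.

How it is judged:
On the way:
1. the bail is swung upright (within about 17 degrees) while the pail still stands on the bench (value of joint bail between 1.27 and 1.87 rad and height (world z) of pail below 0.01 m and angle between pail's own z axis and vertical below 0.15 rad), for 0.2 s.
At the end, for the whole second after the job is handed in: The pail hangs by its bail from the hook, clear of the bench: the middle of the bail lies on the seat of the hook (within 14 mm sideways, 183 to 197 mm high), the hook carries the pail, the pail is upright within 15 degrees and at rest (horizontal distance between bail_mid and hook_seat below 0.014 m and z of bail_mid in the frame of hook_stand between 0.183 and 0.197 m and contact force between pail and hook_stand above 1 N and height (world z) of pail above 0.045 m and angle between pail's own z axis and vertical below 0.26 rad and linear speed of pail below 0.04 m/s); the robot touches nothing.
It fails at once if the pail is tipped over (more than 40 degrees) (angle between pail's own z axis and vertical above 0.7 rad).
It fails at once if another thing on the bench is moved by more than 30 mm (distance of any of open_mould, mould_a, mould_b, mould_c, scalpel, tweezers, spray from where it was at the start of the episode above 0.03 m).
It fails at once if the pail or its bail is forced against the stand (over 25 N) (contact force between pail and hook_stand above 25 N).
It also fails if it takes over 56 s, if anything falls off the work surface, if the arm or the gripper's body presses on something with over 40 N, if the wrist force passes 120 N, or if a joint passes its speed limit or range.

ROBOT

A 6-joint arm with a two-finger parallel gripper is mounted at the origin on a cart in front of the work surface, level with it; the furniture and walls round the work are solid. World frame = base frame: x ahead of the robot, y to its left, z up, the work surface at z = 0. Lengths are in m, angles in rad, forces in N, time in s.
With the tool pointing down it reaches from about 0.375 to 0.975 m from the base axis. Payload 3.8 kg.
Tool frame: the origin (TCP) lies at the very end of the fingers, on their centre line; the grasp point (between the pads) lies 19 mm behind it; z points along the fingers, x is the direction in which the jaws open and shut, and the axes are right-handed (so a half turn about z gives the same grasp; the last joint's range is limited). The gripper opens to 85 mm and grips with 20 to 120 N. Pads are 22 mm wide; open, the fingers measure 114 mm over their backs; the gripper's body (76 mm by 85 mm) begins 54 mm behind the grasp point. The pads swing forward as they close: fully open they stand 13 mm farther back than shut.
Start: joints at [1.16, 0.264, 1.604, -0, 1.274, -0.037], TCP at [0.246, 0.628, 0.199] pointing down, gripper open.
Joint ranges: [-2.63, 2.63], [-0.94, 2.18], [0.31, 2.57], [-1.31, 4.45], [0, 2.66], [-2.55, 2.55]. Speed limits (rad/s): [2.57, 2.57, 3.14, 3.14, 3.14, 3.14].

INTERFACE

Orientations are given as a rotation vector (axis times angle).
In Python, from workcell import bot gives the robot as it stands.
- The arm moves only by the tool carry_out, never from a script. Its argument "deltas" is a list of rows, each an object with "delta_pos": the shift along the tool's x, y, z in m, a list of three; "dr": the turn, a rotation vector about the tool's x, y, z in rad, a list of three. A call has 1 to 10 rows; each row shifts and turns the commanded pose from where the row before left it, along the tool's axes as they then stand; what a row does not reach is not made up. A row lasts 1/8 s, in which the tool goes at most 62.5 mm and 10.7 degrees, less where a joint would pass 70% of its speed; a pose out of reach is approached as far as the arm can. A call is refused whole if a number of a shift passes 0.0625 or a number of a turn 0.188, either way. A call with a gripper value outside its range is refused whole. "grip" is the opening, from 0 (shut) to 1 (fully open), set as the call begins (left out, the last holds). The fingers move at their own pace and stop on an object; "force" is the grip in N (left out, the last holds). Time passes only in rows, so rows that do not move let the fingers close. It gives the time, the measured TCP pose, the force and the opening at its end, in the units of the state.
- bot.read_state(): the state, without advancing time (a new reading comes with each control period).
- bot.read_camera(name): name is "side" or "top"; returns a dict with "frame" (480x640x3 uint8, red, green, blue), "K" (3x3 intrinsics, pixels), "k1" (the pictures are not rectified: a ray, as slopes to the right and down, at radius r is drawn at 1 + k1 r^2 times it, then the intrinsics apply), "xyz" and "attitude" of the camera in the world. Camera axes: x right, y down, z forward; pixel columns grow to the right and rows downward; lengths in m; the calibration is good to about 2 mm. A picture is of the moment at which its call begins. There is no depth.
- bot.finish_job(): hands the job in, once; it reports no verdict.
The state is a dict: "time": time; "q": joint angles; "joint_vel": joint speeds; "joint_torque": joint torques, N m; "tool_pos": TCP position; "tcp_rot": TCP orientation; "wrist_force": force on the tool from outside, world axes, zero at the start; "torque": the same for the moment, N m; "width": opening from 0.0 (shut) to 1.0 (fully open).
Only numpy, scipy, OpenCV 4.12 (cv2) and the standard library are available. Lean on these libraries where they do the work, as an engineer would, in place of code of your own. Each camera call takes 0.05 s, during which the arm holds its last target.

## Working session

There is one attempt and no reset: what is moved stays moved. The work goes in short steps, Python scripts to look and compute and a tool call to move; the robot and the scene stay as the last step left them, time stands still between calls to the robot, and variables do not carry over. Pictures are saved under pics/ and viewed, and the job is handed in when it is done.

Besides the shell and the picture viewer there is one more tool, called after "Request:" by a JSON object that holds its "name" and its "arguments". carry_out: Moves the arm, as the interface text tells. Its arguments: {"type":"object","properties":{"deltas":{"type":"array"},"grip":{"type":"number"},"force":{"type":"number"}},"required":["deltas"]}

```bash
mkdir -p pics; ls; cat > h.py <<'E'
import numpy as np,cv2
from scipy.spatial.transform import Rotation as R
from workcell import bot
def snap(n,f):
    c=bot.read_camera(n); cv2.imwrite(f,c['frame'][:,:,::-1]); np.save('cam_%s.npy'%n,{k:v for k,v in c.items()},allow_pickle=True); return c
E
python3 - <<'E'
from h import *
for n in('side','top'):
    c=snap(n,'pics/%s0.png'%n); print({k:v for k,v in c.items() if k!='frame'})
print(bot.read_state())
E
```

```text
pics
{'K': array([[484.3545268 ,   0.        , 326.85715468],
       [  0.        , 484.3545268 , 233.24270165],
       [  0.        ,   0.        ,   1.        ]]), 'k1': 0.036523509548727684, 'xyz': array([ 0.21911301, -0.92938033,  0.68093972]), 'attitude': array([-2.07997467,  0.29738631, -0.18383585])}
{'K': array([[590.70127251,   0.        , 319.3877397 ],
       [  0.        , 590.70127251, 236.11105644],
       [  0.        ,   0.        ,   1.        ]]), 'k1': 0.03787125093896524, 'xyz': array([ 0.20699548, -0.03768763,  1.65805857]), 'attitude': array([-2.10472226,  2.1294587 , -0.17996052])}
{'time': 0.1, 'q': array([ 1.16010270e+00,  2.64662429e-01,  1.60527134e+00, -1.00562807e-05,
        1.27368574e+00, -3.69153613e-02]), 'joint_vel': array([-1.24315644e-03, -1.90582576e-03, -4.06740615e-03,  1.63532083e-03,
       -1.39453079e-03,  5.52459540e-05]), 'joint_torque': array([ 7.98879792e-04, -5.16707575e+01, -3.68590271e+01, -9.42219231e-05,
        6.33873919e-03,  2.21803811e-05]), 'tool_pos': array([0.2461869 , 0.62771261, 0.19777864]), 'tcp_rot': array([ 2.59460818,  1.76939925, -0.00268581]), 'wrist_force': array([ 0.06010082, -0.37376737,  0.86861351]), 'torque': array([ 0.00524515, -0.00927607,  0.0245364 ]), 'width': 1.0014096525383105}
```

View pics/side0.png

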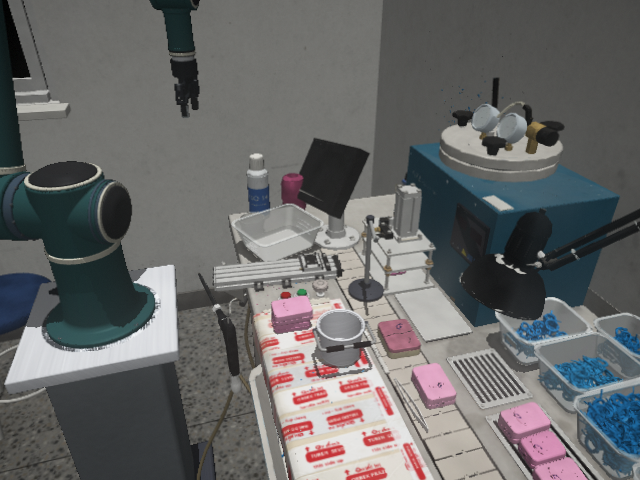

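View pics/top0.png

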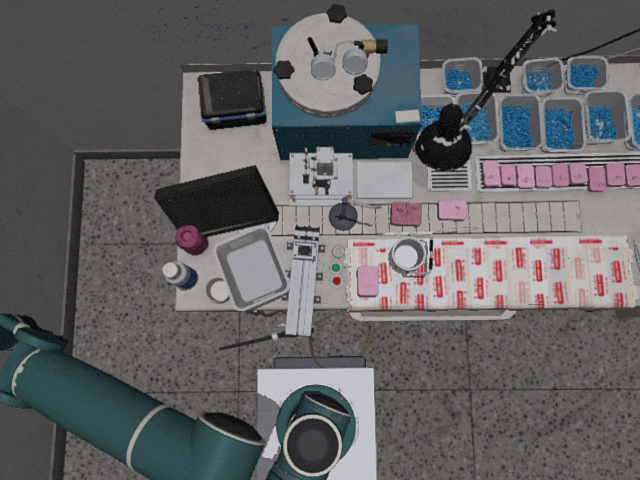

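```bash
python3 - <<'E'
from h import *
a=cv2.imread('pics/top0.png');b=cv2.imread('pics/side0.png')
cv2.imwrite('pics/topc.png',cv2.resize(a[190:300,310:460],None,fx=5,fy=5,interpolation=cv2.INTER_CUBIC))
cv2.imwrite('pics/sidec.png',cv2.resize(b[200:400,290:440],None,fx=3,fy=3,interpolation=cv2.INTER_CUBIC))
E
```

```text
(no output)
```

View pics/topc.png

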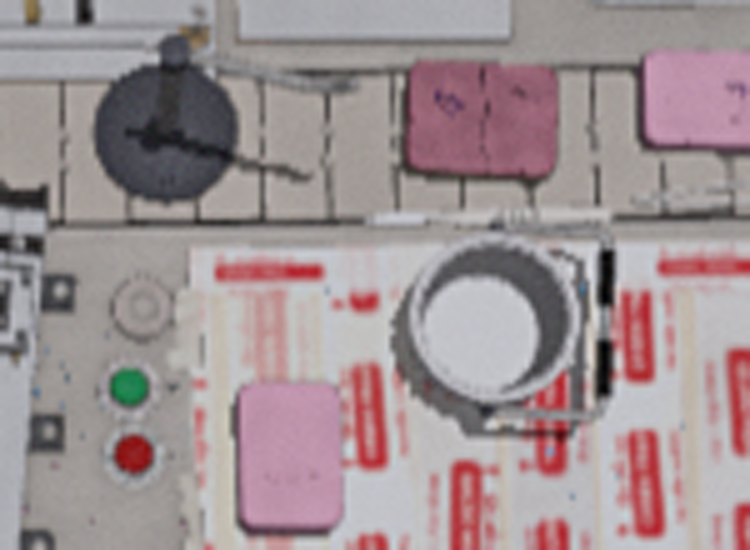

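View pics/sidec.png

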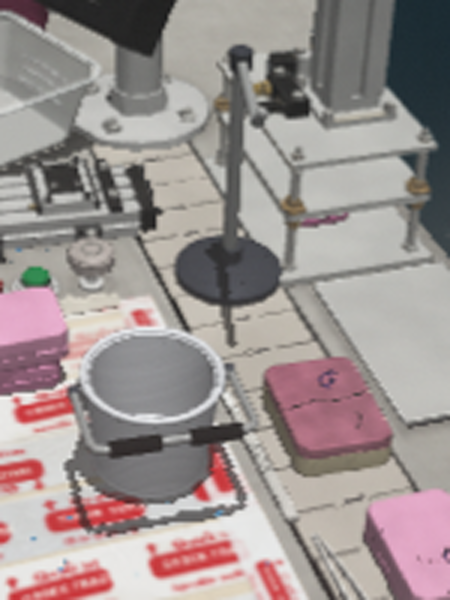

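```bash
cat >> h.py <<'E'
def cams(): return {n:np.load('cam_%s.npy'%n,allow_pickle=True).item() for n in('side','top')}
def ray(c,uv):
    K=c['K'];d=np.array([c['k1'],0,0,0,0.])
    p=cv2.undistortPoints(np.array([[uv]],float),K,d)[0,0]
    return c['xyz'],R.from_rotvec(c['attitude']).apply([p[0],p[1],1])
def atz(c,uv,z):
    o,d=ray(c,uv);return o+d*(z-o[2])/d[2]
def tri(cs,a,b):
    o1,d1=ray(cs['side'],a);o2,d2=ray(cs['top'],b)
    d1=d1/np.linalg.norm(d1);d2=d2/np.linalg.norm(d2)
    A=sum(np.eye(3)-np.outer(d,d) for d in(d1,d2));v=sum((np.eye(3)-np.outer(d,d))@o for o,d in((o1,d1),(o2,d2)))
    p=np.linalg.solve(A,v);return p
def proj(c,P):
    r=R.from_rotvec(c['attitude']).inv()
    P=np.atleast_2d(P).astype(float)
    pc=r.apply(P-c['xyz']); 
    return cv2.projectPoints(pc[:,None],np.zeros(3),np.zeros(3),c['K'],np.array([c['k1'],0,0,0,0.]))[0][:,0]
E
python3 - <<'E'
from h import *
np.set_printoptions(precision=4,suppress=True)
cs=cams()
for n,a,b,z in [('rim',(340.7,325.3),(408.6,253.8),.074),('bar',(348.3,346.7),(431,255),.066),('cap',(370.3,217.3),(345,200),.198),('tip',(376.7,238.3),(379,207),.2),('foot',(366,290),(343.4,216),.016)]:
    print(n,tri(cs,a,b),atz(cs['side'],a,z),atz(cs['top'],b,z))
E
```

```text
rim [ 0.4532 -0.2559  0.0658] [ 0.4497 -0.2648  0.074 ] [ 0.4522 -0.2549  0.074 ]
bar [ 0.4485 -0.316   0.0672] [ 0.448  -0.3148  0.066 ] [ 0.4494 -0.3164  0.066 ]
cap [ 0.5738 -0.0819  0.1923] [ 0.5685 -0.0919  0.198 ] [ 0.5734 -0.082   0.198 ]
tip [ 0.5542 -0.1679  0.1924] [ 0.5479 -0.1799  0.2   ] [ 0.5534 -0.1675  0.2   ]
foot [ 0.5744 -0.0822 -0.0001] [ 0.5645 -0.1023  0.016 ] [ 0.5723 -0.0821  0.016 ]
```

```bash
cat >> h.py <<'E'
def circ(r,z,n=40):
    t=np.linspace(0,2*np.pi,n);return np.c_[r*np.cos(t),r*np.sin(t),0*t+z]
def pail_lines(ang=0):
    s=lambda y:[-.06*np.cos(ang),y,.064+.06*np.sin(ang)]
    return [circ(.046,.072),circ(.036,0),circ(.042,.072),np.array([[0,-.051,.064],s(-.051),s(.051),[0,.051,.064]]),np.array([s(-.009),s(.009)])]
def stand_lines():
    return [circ(.042,.016),circ(.042,0),circ(.009,.198,20),np.array([[0,0,.016],[0,0,.198]]),np.array([[0,0,.19],[-.072,0,.181],[-.092,0,.199]])]
def put(L,x,y,yaw,z=0):
    return [R.from_euler('z',yaw).apply(l)+[x,y,z] for l in L]
def overlay(cs,sets,tag,boxes):
    for n,(x0,y0,x1,y1,f) in boxes.items():
        c=cs[n];im=cv2.resize(c['frame'][y0:y1,x0:x1,::-1],None,fx=f,fy=f,interpolation=cv2.INTER_CUBIC)
        for L,col in sets:
            for l in L:
                p=(proj(c,l)-[x0,y0]+.5)*f
                cv2.polylines(im,[np.int32(p*8)],False,col,1,cv2.LINE_AA,3)
        cv2.imwrite('pics/%s_%s.png'%(tag,n),im)
BOX={'side':(300,200,430,390,3),'top':(310,190,460,300,5)}
E
python3 - <<'E'
from h import *
cs=cams()
overlay(cs,[(put(pail_lines(),.452,-.2555,np.radians(87.5),.002),(0,255,0)),(put(stand_lines(),.573,-.082,np.radians(77)),(0,0,255))],'ov1',BOX)
E
```

```text
(no output)
```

View pics/ov1_top.png

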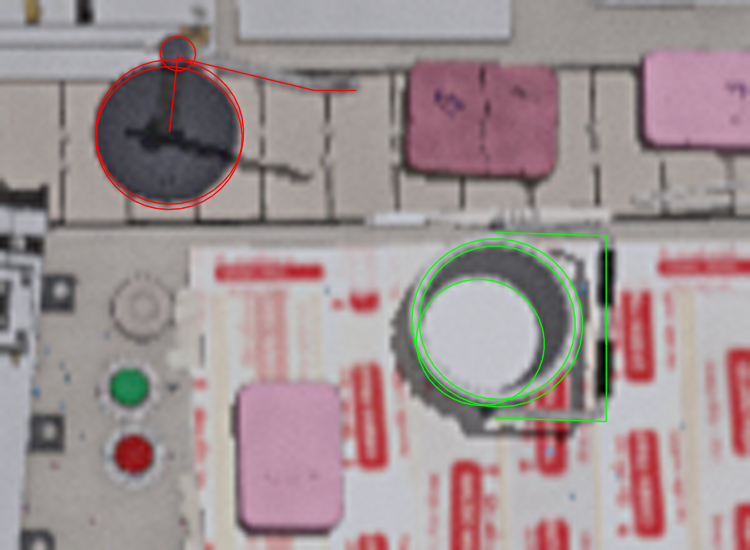

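View pics/ov1_side.png

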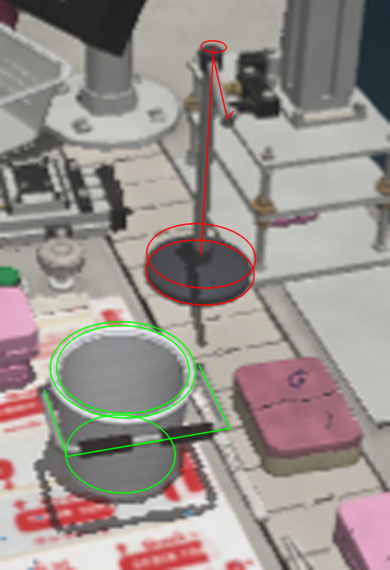

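```bash
python3 - <<'E'
from h import *
cs=cams()
f=cs['top']['frame'][:,:,::-1]
cv2.imwrite('pics/tp.png',cv2.resize(f[230:282,386:438],None,fx=11,fy=11,interpolation=cv2.INTER_CUBIC))
cv2.imwrite('pics/ts.png',cv2.resize(f[192:222,325:390],None,fx=12,fy=12,interpolation=cv2.INTER_CUBIC))
f=cs['side']['frame'][:,:,::-1]
cv2.imwrite('pics/ss.png',cv2.resize(f[208:248,350:400],None,fx=14,fy=14,interpolation=cv2.INTER_CUBIC))
cv2.imwrite('pics/sp.png',cv2.resize(f[300:380,305:385],None,fx=7,fy=7,interpolation=cv2.INTER_CUBIC))
E
```

```text
(no output)
```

View pics/tp.png

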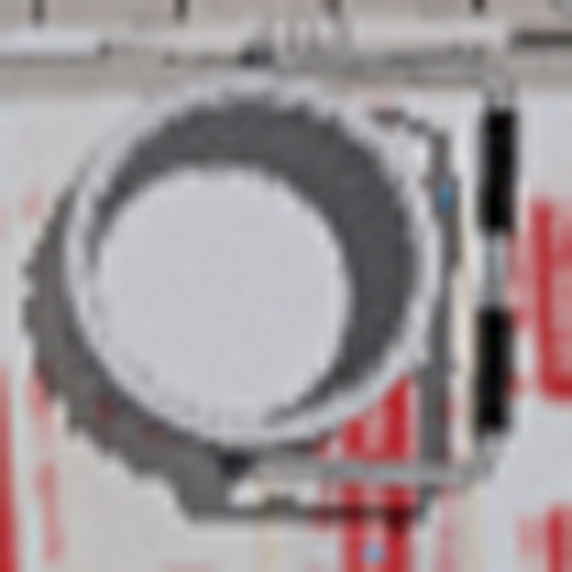

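View pics/ts.png

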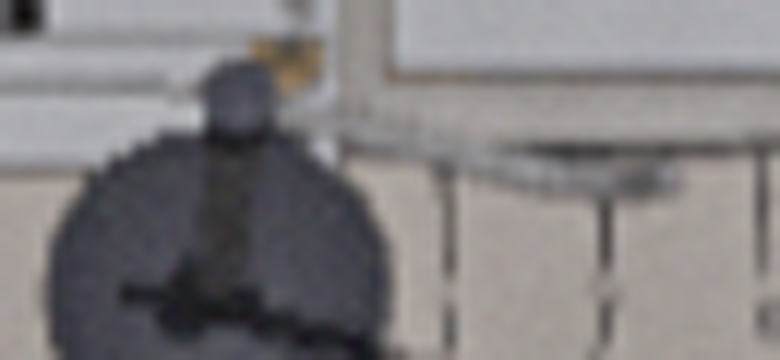

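View pics/ss.png

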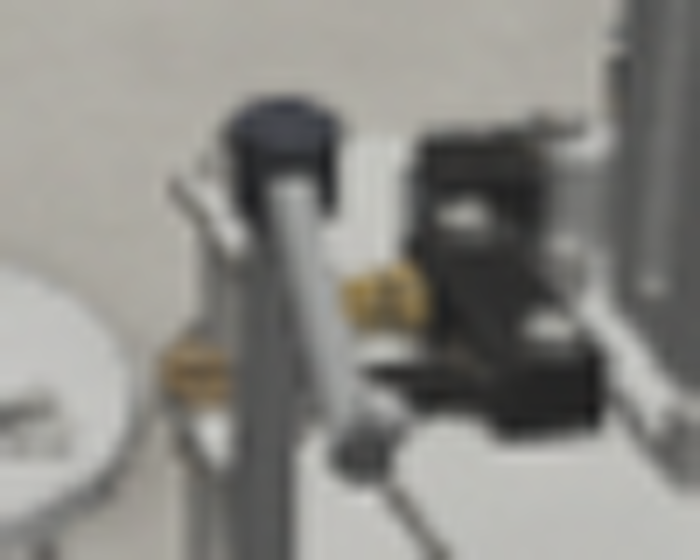

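View pics/sp.png

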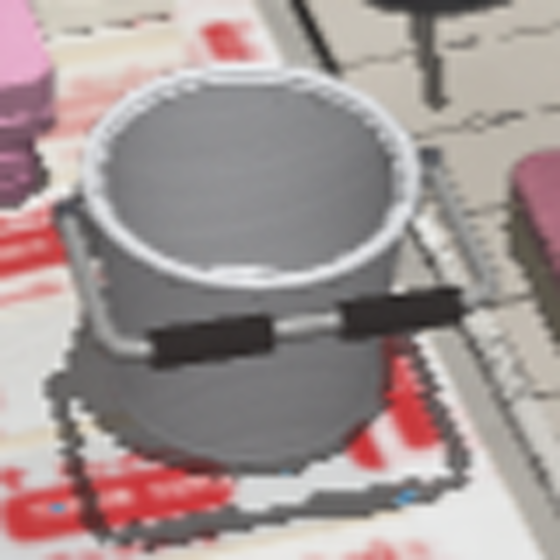

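```bash
cat > fit.py <<'E'
from h import *
from scipy.optimize import least_squares
np.set_printoptions(precision=4,suppress=True)
cs=cams()
T=lambda u,v,f,x,y:(x+u/f-.5,y+v/f-.5)
tp=lambda u,v:T(u,v,11,386,230); ts=lambda u,v:T(u,v,12,325,192)
sp=lambda u,v:T(u,v,7,305,300); ss=lambda u,v:T(u,v,14,350,208)
P=[('top',(0,.051,.064),tp(238,462)),('top',(0,-.051,.064),tp(265,52)),('top',(-.06,-.041,.064),tp(501,108)),('top',(-.06,.041,.064),tp(489,432)),('top',(-.06,0,.064),tp(494,270)),('top',(0,0,.072),tp(252,261)),
('side',(-.06,.041,.064),sp(152,347)),('side',(-.06,-.041,.064),sp(460,303)),('side',(-.06,0,.064),sp(310,323)),('side',(0,0,.071),sp(253,175)),('side',(0,.051,.064),sp(65,208)),('side',(0,-.051,.064),sp(432,157))]
S=[('top',(0,0,.198),ts(238,100)),('top',(-.092,0,.199),ts(668,180)),('top',(0,0,.012),T(167,131,5,310,190)),
('side',(0,0,.198),ss(284,130)),('side',(-.092,0,.199),ss(362,445)),('side',(0,0,.016),T(200,268,3,300,200))]
def f(v,full=False):
    out=[]
    for (x,y,yaw,z),pts in (((*v[:3],.002),P),((*v[3:6],0),S)):
        for n,l,uv in pts:
            p=proj(cs[n],R.from_euler('z',yaw).apply(l)+[x,y,z])[0]-uv
            if n=='side': p=p+v[6:8]
            else: p=p+v[8:10]
            out.append(p)
    out=np.array(out)
    if full: return out
    return np.r_[out.ravel(),v[6:]*.7]
r=least_squares(f,[.452,-.255,1.53,.573,-.082,1.35,0,0,0,0])
print(r.x,np.degrees(r.x[[2,5]]));print(f(r.x,True))
np.save('fit.npy',r.x)
overlay(cs,[(put(pail_lines(),*r.x[:3],.002),(0,255,0)),(put(stand_lines(),*r.x[3:6]),(0,0,255))],'ov2',BOX)
yw=r.x[5];print('seat',r.x[3:5]-.07*np.array([np.cos(yw),np.sin(yw)]))
E
python3 fit.py
```

```text
[ 0.4547 -0.251   1.499   0.5727 -0.0801  1.3343 -0.3563  2.253   1.0356
 -0.5585] [85.8838 76.4521]
[[-0.01   -0.0631]
 [-1.174   0.1877]
 [-0.6654 -0.0422]
 [-0.4038  0.3227]
 [-0.4443  0.0695]
 [-0.2566 -0.87  ]
 [ 0.1384  1.4268]
 [-0.0132  1.1748]
 [-0.3158  1.549 ]
 [-0.0535 -1.6903]
 [ 0.5984  0.102 ]
 [-0.128   0.1463]
 [ 0.9746 -0.1268]
 [ 0.672   0.8835]
 [ 0.8    -0.0877]
 [ 0.0013  0.0004]
 [ 0.5274 -1.102 ]
 [-0.5805 -2.7108]]
seat [ 0.5563 -0.1482]
```

```bash
sed -i 's/^def f(v,full=False):/def f(v,full=False):\n    global cs\n    cs=corr(v)/; s/            if n==.side.: p=p+v\[6:8\]/            pass/; s/            else: p=p+v\[8:10\]//; s/\[0,0,0,0\]/X/' fit.py
python3 - <<'E'
s=open('fit.py').read()
s=s.replace("def f(v,","""cs0=cams()
def corr(v):
    o={}
    for i,n in enumerate(('side','top')):
        c=dict(cs0[n]);w=v[7+6*i:13+6*i]
        c['xyz']=c['xyz']+w[:3];c['attitude']=(R.from_rotvec(w[3:])*R.from_rotvec(c['attitude'])).as_rotvec();o[n]=c
    return o
def f(v,""",1)
s=s.replace("return np.r_[out.ravel(),v[6:]*.7]","w=v[7:].reshape(2,2,3)/np.array([.002,.003])[None,:,None]\n    return np.r_[out.ravel()/.7,w.ravel()]")
s=s.replace("l,uv in pts:","l,uv in pts:\n            if l[0]==-.06: l=(-.06*np.cos(v[6]),l[1],.064+.06*np.sin(v[6]))")
s=s.replace("1.35,0,0,0,0]","1.35]+[0]*13")
s=s.replace("pail_lines()","pail_lines(r.x[6])").replace("overlay(cs","cs=corr(r.x)\noverlay(cs")
open('fit.py','w').write(s)
E
python3 fit.py
```

```text
[ 0.4541 -0.2524  1.4923  0.5725 -0.0805  1.3342  0.099   0.0003 -0.
  0.001   0.0043 -0.0017  0.     -0.0003  0.     -0.0006  0.0011  0.0008
 -0.0006] [85.5039 76.4423]
[[-0.0034  0.0244]
 [-0.9489  0.2684]
 [-0.1893 -0.2295]
 [-0.1063  0.25  ]
 [-0.0572 -0.0606]
 [-0.1374 -0.7856]
 [-0.1486 -0.0619]
 [ 0.0171 -0.1082]
 [-0.4468  0.1645]
 [-0.0327 -0.6502]
 [ 0.529   1.0426]
 [-0.0062  1.2927]
 [ 0.6171 -0.1449]
 [ 0.3415  0.8442]
 [ 0.4378 -0.0879]
 [ 0.06    0.5213]
 [ 0.5632 -0.5412]
 [-0.5018 -2.211 ]]
seat [ 0.5561 -0.1485]
```

View pics/ov2_side.png

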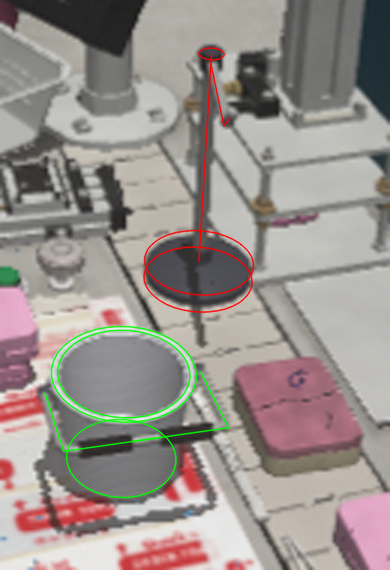

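View pics/ov2_top.png

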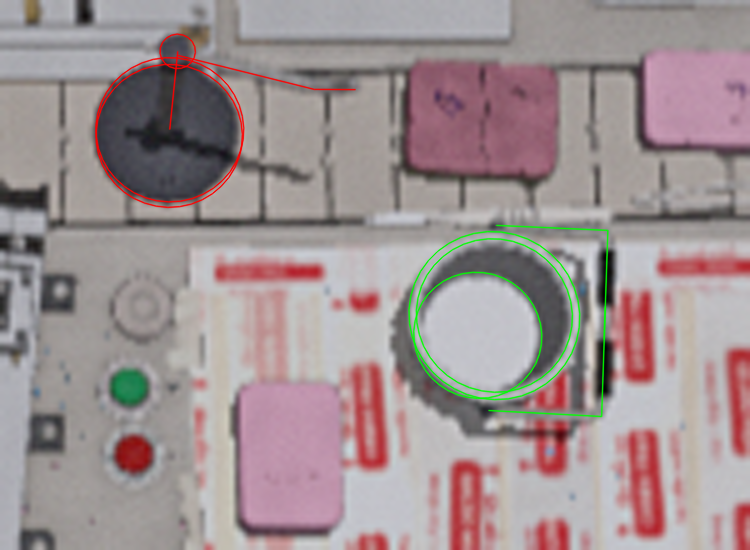

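```bash
python3 - <<'E'
from h import *
np.set_printoptions(precision=3,suppress=True)
cs=cams();s=bot.read_state()
print(R.from_rotvec(s['tcp_rot']).as_matrix())
for a,b in [((368,152),(270,170)),((300,205),(158,195)),((312,140),(162,203)),((349,210),(277,213))]:
    print(tri(cs,a,b))
for uv in [(155,203),(277,213),(186,275)]: print(uv,atz(cs['top'],uv,.3),atz(cs['top'],uv,.15))
E
```

```text
[[ 0.365  0.931 -0.001]
 [ 0.931 -0.365 -0.002]
 [-0.002 -0.    -1.   ]]
[0.634 0.103 0.266]
[ 0.6    0.466 -0.033]
[0.569 0.381 0.209]
[0.574 0.095 0.119]
(155, 203) [0.547 0.371 0.3  ] [0.584 0.416 0.15 ]
(277, 213) [0.519 0.082 0.3  ] [0.553 0.095 0.15 ]
(186, 275) [0.374 0.292 0.3  ] [0.393 0.329 0.15 ]
```

Request:
{"name": "carry_out", "arguments": {"deltas": [{"delta_pos": [0, 0, -0.05], "dr": [0, 0, 0]}, {"delta_pos": [0, 0, -0.05], "dr": [0, 0, 0]}, {"delta_pos": [0, 0, -0.05], "dr": [0, 0, 0]}, {"delta_pos": [0, 0, -0.05], "dr": [0, 0, 0]}, {"delta_pos": [-0.033, 0.037, 0], "dr": [0, 0, 0]}, {"delta_pos": [-0.033, 0.037, 0], "dr": [0, 0, 0]}, {"delta_pos": [-0.033, 0.037, 0], "dr": [0, 0, 0]}, {"delta_pos": [-0.033, 0.037, 0], "dr": [0, 0, 0]}, {"delta_pos": [-0.033, 0.037, 0], "dr": [0, 0, 0]}, {"delta_pos": [-0.033, 0.037, 0], "dr": [0, 0, 0]}], "grip": 0}}

```text
time: 1.35
tool_pos: [0.3811, 0.3613, 0.3984]
tcp_rot: [2.595, 1.77, -0.001]
wrist_force: [0.4, 1.1, 0.5]
width: 0.002
```

Request:
{"name": "carry_out", "arguments": {"deltas": [{"delta_pos": [-0.033, 0.037, 0], "dr": [0, 0, 0]}, {"delta_pos": [-0.033, 0.037, 0], "dr": [0, 0, 0]}, {"delta_pos": [-0.033, 0.037, 0], "dr": [0, 0, 0]}, {"delta_pos": [-0.033, 0.037, 0], "dr": [0, 0, 0]}, {"delta_pos": [-0.033, 0.037, 0], "dr": [0, 0, 0]}, {"delta_pos": [-0.033, 0.037, 0], "dr": [0, 0, 0]}, {"delta_pos": [0, 0, 0], "dr": [0, 0, 0.182]}, {"delta_pos": [0, 0, 0], "dr": [0, 0, 0.182]}, {"delta_pos": [0, 0, 0], "dr": [0, 0, 0.182]}, {"delta_pos": [0, 0, 0], "dr": [0, 0, 0.182]}]}}

```text
time: 2.6
tool_pos: [0.515, 0.0974, 0.3983]
tcp_rot: [-3.058, -0.72, 0.002]
wrist_force: [0.2, -0.1, 1.1]
width: 0.002
```

Request:
{"name": "carry_out", "arguments": {"deltas": [{"delta_pos": [0, 0, 0], "dr": [0, 0, 0.18]}, {"delta_pos": [0, 0, 0], "dr": [0, 0, 0.18]}, {"delta_pos": [0, 0, 0], "dr": [0, 0, 0.18]}, {"delta_pos": [-0.0025, 0.052, 0], "dr": [0, 0, 0]}, {"delta_pos": [-0.0025, 0.052, 0], "dr": [0, 0, 0]}, {"delta_pos": [-0.0025, 0.052, 0], "dr": [0, 0, 0]}, {"delta_pos": [-0.0025, 0.052, 0], "dr": [0, 0, 0]}, {"delta_pos": [-0.0025, 0.052, 0], "dr": [0, 0, 0]}, {"delta_pos": [-0.0025, 0.052, 0], "dr": [0, 0, 0]}, {"delta_pos": [-0.0025, 0.052, 0], "dr": [0, 0, 0]}]}}

```text
time: 3.85
tool_pos: [0.4713, -0.2658, 0.3985]
tcp_rot: [-3.139, 0.112, 0.001]
wrist_force: [-0.5, -0.4, -0.1]
width: 0.003
```

Request:
{"name": "carry_out", "arguments": {"deltas": [{"delta_pos": [-0.0025, 0.052, 0], "dr": [0, 0, 0]}, {"delta_pos": [-0.0025, 0.052, 0], "dr": [0, 0, 0]}, {"delta_pos": [-0.0025, 0.052, 0], "dr": [0, 0, 0]}, {"delta_pos": [0, 0, 0], "dr": [0.157, 0, 0]}, {"delta_pos": [0, 0, 0], "dr": [0.157, 0, 0]}, {"delta_pos": [0, 0, 0], "dr": [0.157, 0, 0]}, {"delta_pos": [0, 0, 0], "dr": [0.157, 0, 0]}, {"delta_pos": [0, 0, 0], "dr": [0.157, 0, 0]}]}}

```text
time: 4.85
tool_pos: [0.4533, -0.42, 0.399]
tcp_rot: [-2.351, 0.084, -0.036]
wrist_force: [0.3, 0.1, -0.3]
width: 0.004
```

```bash
cat >> h.py <<'E'
def go(target,s=None):
    s=s or bot.read_state();M=R.from_rotvec(s['tcp_rot']).as_matrix()
    return M.T@(np.array(target)-s['tool_pos'])
E
python3 - <<'E'
from h import *
np.set_printoptions(precision=4,suppress=True)
s=bot.read_state();print(s['q'],s['tool_pos'],s['time']);print(R.from_rotvec(s['tcp_rot']).as_matrix())
snap('side','pics/side1.png');snap('top','pics/top1.png')
E
```

```text
[-1.0395  0.5071  1.1192  0.5012  2.1469 -0.8297] [ 0.4533 -0.42    0.399 ] 4.85
[[ 0.9974 -0.05    0.0511]
 [-0.0715 -0.7023  0.7083]
 [ 0.0004 -0.7101 -0.7041]]
```

View pics/side1.png

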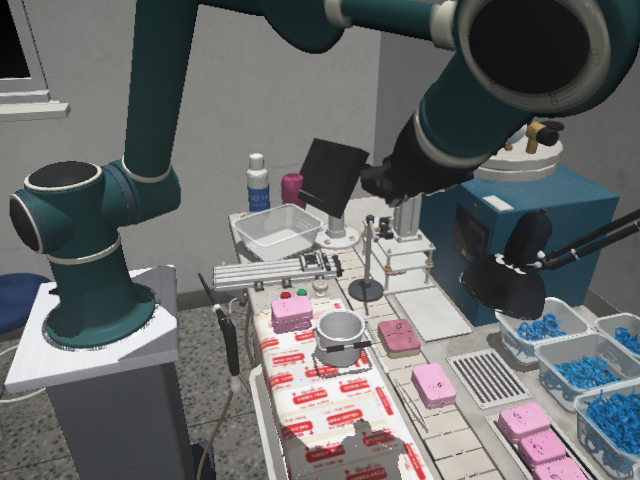

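View pics/top1.png

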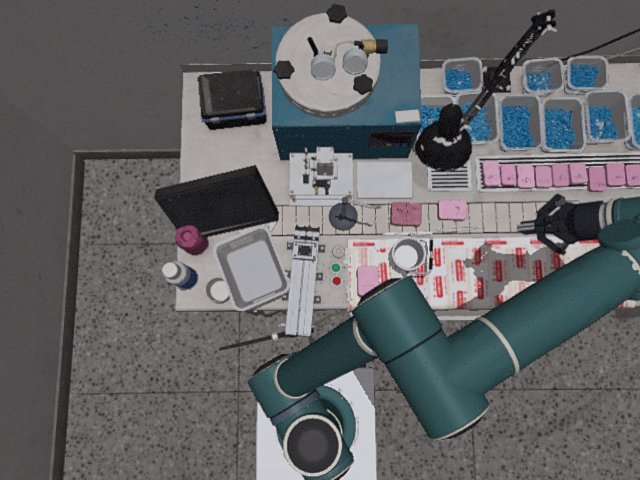

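```bash
python3 - <<'E'
from h import *
cs=cams();s=bot.read_state()
for n in cs: print(n,proj(cs[n],s['tool_pos']))
f=cs['top']['frame'][:,:,::-1].copy();g=cs['side']['frame'][:,:,::-1].copy()
a=cv2.resize(f[200:250,500:560],None,fx=6,fy=6,interpolation=cv2.INTER_CUBIC);b=cv2.resize(g[150:220,345:415],None,fx=6,fy=6,interpolation=cv2.INTER_CUBIC)
for im,n,o in((a,'top',(500,200)),(b,'side',(345,150))):
    p=proj(cs[n],s['tool_pos'])[0];cv2.circle(im,tuple(int(v) for v in (p-o+.5)*6),3,(0,0,255),-1)
o=np.zeros((420,800,3),np.uint8);o[:300,:360]=a;o[:420,370:790]=b;cv2.imwrite('pics/tcp1.png',o)
E
```

```text
side [[385.84963791 212.6919038 ]]
top [[505.22578886 230.20168616]]
```

View pics/tcp1.png

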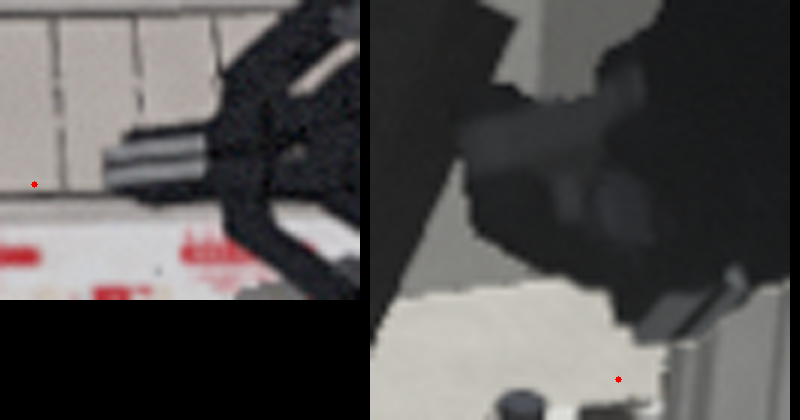

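```bash
python3 - <<'E'
from h import *
np.set_printoptions(precision=4,suppress=True)
cs=cams();s=bot.read_state();print(s['tool_pos'],s['time'],s['joint_vel'])
p=tri(cs,(390.5,206.5),(517.5,227));print(p,go(p,s))
for n,a in(('side',(390.5,206.5)),('top',(517.5,227))): print(proj(cs[n],p)-a)
snap('top','pics/top2.png')
snap('side','pics/side2.png')
cs=cams()
f=cs['top']['frame'][:,:,::-1].copy();g=cs['side']['frame'][:,:,::-1].copy()
a=cv2.resize(f[200:250,500:560],None,fx=6,fy=6,interpolation=cv2.INTER_CUBIC);b=cv2.resize(g[150:220,345:415],None,fx=6,fy=6,interpolation=cv2.INTER_CUBIC)
o=np.zeros((420,800,3),np.uint8);o[:300,:360]=a;o[:420,370:790]=b;cv2.imwrite('pics/tcp2.png',o)
E
```

```text
[ 0.4522 -0.4215  0.3917] 4.95 [ 0.0378 -0.0802  0.0043 -0.0373 -0.038  -0.0057]
[ 0.4521 -0.4408  0.4109] [ 0.0012 -0.0002 -0.0273]
[[ 2.4338 -0.5799]]
[[-0.4362  1.3747]]
```

View pics/tcp2.png

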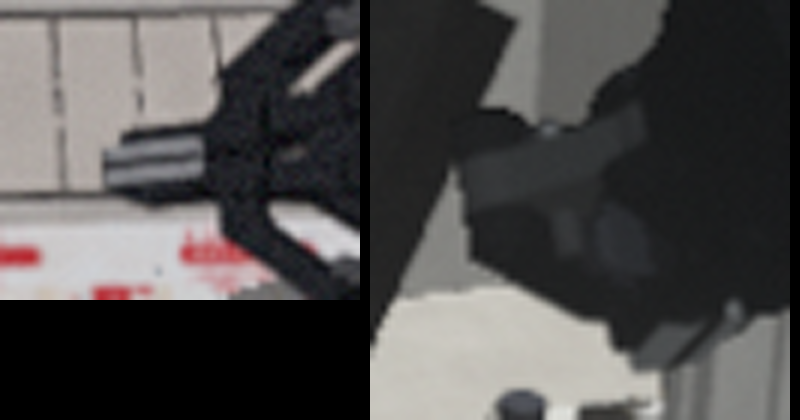

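```bash
python3 - <<'E'
from h import *
np.set_printoptions(precision=4,suppress=True)
s=bot.read_state();print(s['tool_pos'],s['time'],s['joint_vel'])
cs=cams()
snap('top','pics/top3.png')
snap('side','pics/side3.png')
cs=cams()
f=cs['top']['frame'][:,:,::-1].copy();g=cs['side']['frame'][:,:,::-1].copy()
a=cv2.resize(f[200:250,500:560],None,fx=6,fy=6,interpolation=cv2.INTER_CUBIC);b=cv2.resize(g[150:220,345:415],None,fx=6,fy=6,interpolation=cv2.INTER_CUBIC)
s=bot.read_state();print(s['tool_pos'],s['time'],s['joint_vel'])
for im,n,o in((a,'top',(500,200)),(b,'side',(345,150))):
    p=proj(cs[n],s['tool_pos'])[0];cv2.circle(im,tuple(int(v) for v in (p-o+.5)*6),3,(0,0,255),-1)
o=np.zeros((420,800,3),np.uint8);o[:300,:360]=a;o[:420,370:790]=b;cv2.imwrite('pics/tcp3.png',o)
print(proj(cs['side'],s['tool_pos']),proj(cs['top'],s['tool_pos']))
E
```

```text
[ 0.4532 -0.4198  0.3969] 5.05 [ 0.0228 -0.0644 -0.027   0.0062  0.0088  0.0015]
[ 0.4538 -0.4188  0.4005] 5.15 [ 0.0091 -0.0288 -0.0091  0.0042  0.0041  0.0003]
[[386.6415 205.5189]] [[505.1015 228.7166]]
```

View pics/tcp3.png

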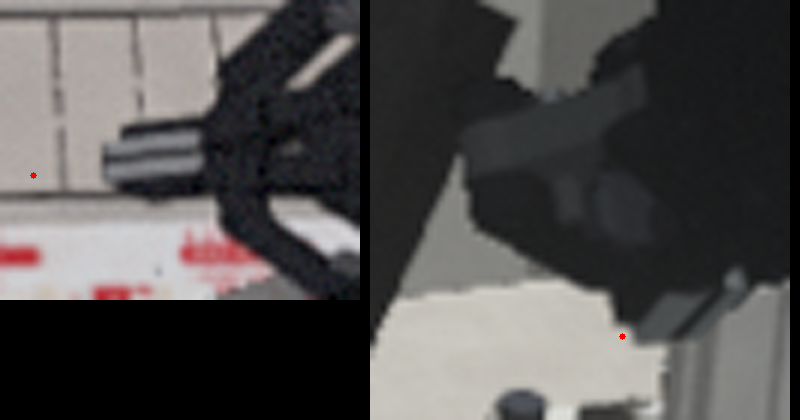

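```bash
python3 - <<'E'
from h import *
np.set_printoptions(precision=4,suppress=True)
s=bot.read_state();print(s['time'],s['tool_pos'])
cs=cams()
for a in((390,205.5),(396,205),(393,203)):
    p=tri(cs,a,(517.5,226.5));print(p,go(p,s),proj(cs['side'],p)-a)
M=R.from_rotvec(s['tcp_rot']).as_matrix()
for d in(-.03,-.02,0): print(d,proj(cs['side'],s['tool_pos']+M[:,2]*d),proj(cs['top'],s['tool_pos']+M[:,2]*d))
f=cs['top']['frame'][:,:,::-1]
cv2.imwrite('pics/g3.png',np.hstack([cv2.resize(f[180:280,490:640],None,fx=5,fy=5)]))
E
```

```text
5.15 [ 0.4538 -0.4188  0.4005]
[ 0.4523 -0.4403  0.4122] [ 0.0001  0.0071 -0.0235] [[ 2.9657 -0.7105]]
[ 0.4559 -0.4416  0.4121] [ 0.0037  0.0079 -0.0242] [[ 0.0715 -0.0169]]
[ 0.4538 -0.4402  0.4148] [ 0.0016  0.0051 -0.0252] [[ 1.2729 -0.3034]]
-0.03 [[393.4057 197.6126]] [[518.194  227.3035]]
-0.02 [[391.0794 200.3315]] [[513.7779 227.7801]]
0 [[386.6415 205.5189]] [[505.1015 228.7166]]
```

View pics/g3.png

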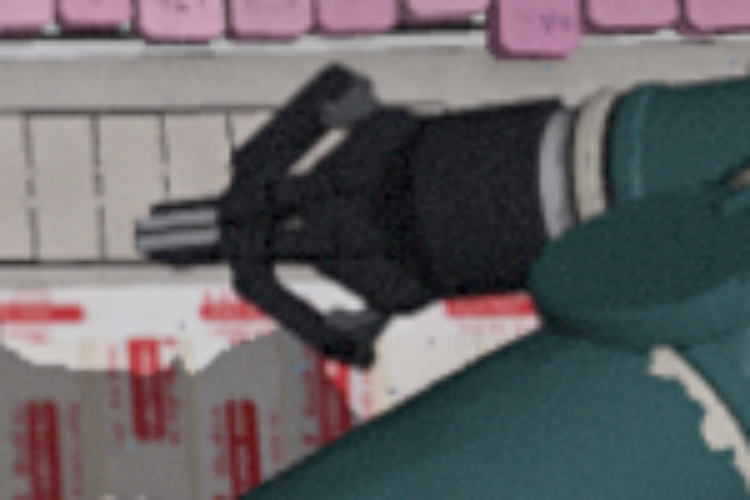

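```bash
python3 - <<'E'
from h import *
cs=cams()
for d in(0,.02,.04): print(proj(cs['side'],[.2462,.6277,.1978+d]),proj(cs['side'],[.2462,.6277,.1978+d]))
g=cv2.imread('pics/side0.png');cv2.imwrite('pics/g0.png',cv2.resize(g[40:140,140:240],None,fx=6,fy=6,interpolation=cv2.INTER_CUBIC))
E
```

```text
[[193.26106013 126.61033916]] [[193.26106013 126.61033916]]
[[192.40923703 120.37443474]] [[192.40923703 120.37443474]]
[[191.5440978  114.05164367]] [[191.5440978  114.05164367]]
```

View pics/g0.png

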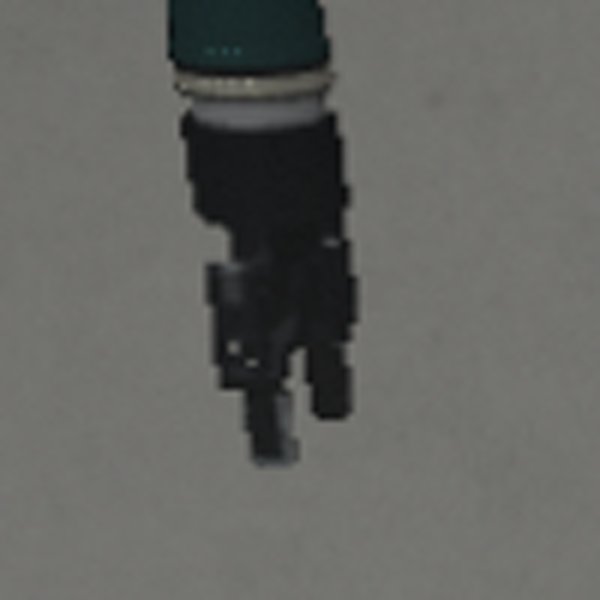

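```bash
cat > push.py <<'E'
from h import *
np.set_printoptions(precision=4,suppress=True)
s=bot.read_state();M=R.from_rotvec(s['tcp_rot']).as_matrix();t=M[:,2];n=-M[:,1]
T=np.array([.4485,-.3145,.052])
tcp=lambda back,off,L=.026:T-back*t-off*n+L*t
if __name__=='__main__':
    print(s['time'],s['tool_pos'],tcp(.08,.008),go(tcp(.08,.008),s))
E
python3 push.py
```

```text
5.15 [ 0.4538 -0.4188  0.4005] [ 0.4454 -0.3581  0.0847] [-0.0131  0.1799  0.2664]
```

Request:
{"name": "carry_out", "arguments": {"deltas": [{"delta_pos": [-0.002, 0.026, 0.038], "dr": [0, 0, 0]}, {"delta_pos": [-0.002, 0.026, 0.038], "dr": [0, 0, 0]}, {"delta_pos": [-0.002, 0.026, 0.038], "dr": [0, 0, 0]}, {"delta_pos": [-0.002, 0.026, 0.038], "dr": [0, 0, 0]}, {"delta_pos": [-0.002, 0.026, 0.038], "dr": [0, 0, 0]}, {"delta_pos": [-0.002, 0.026, 0.038], "dr": [0, 0, 0]}, {"delta_pos": [-0.001, 0.024, 0.038], "dr": [0, 0, 0]}, {"delta_pos": [0, 0, 0], "dr": [0, 0, 0]}, {"delta_pos": [0, 0, 0], "dr": [0, 0, 0]}]}}

```text
time: 6.28
tool_pos: [0.4461, -0.3589, 0.0867]
tcp_rot: [-2.359, 0.081, -0.038]
wrist_force: [-0.4, -0.1, -0.4]
width: 0.004
```

```bash
cat > look.py <<'E'
from h import *
import sys
np.set_printoptions(precision=4,suppress=True)
k=sys.argv[1]
for n in('side','top'): snap(n,'pics/%s_%s.png'%(n,k))
s=bot.read_state();print(s['time'],s['tool_pos'],s['wrist_force'])
cs=cams();M=R.from_rotvec(s['tcp_rot']).as_matrix();print(M)
im=[]
B={'side':(int(sys.argv[2]),int(sys.argv[3])),'top':(int(sys.argv[4]),int(sys.argv[5]))}
for n in('side','top'):
    x,y=B[n];a=cv2.resize(cs[n]['frame'][y:y+90,x:x+66,::-1],None,fx=6,fy=6,interpolation=cv2.INTER_CUBIC)
    for d,c in((0,(0,0,255)),(-.026,(0,255,0))):
        p=proj(cs[n],s['tool_pos']+M[:,2]*d)[0];cv2.circle(a,tuple(int(v) for v in (p-[x,y]+.5)*6),2,c,-1)
    im.append(a)
cv2.imwrite('pics/look_%s.png'%k,np.hstack(im))
E
python3 look.py 4 315 295 400 215
```

```text
6.375 [ 0.4462 -0.3598  0.0868] [-0.469   0.1166 -0.0542]
[[ 0.9975 -0.0473  0.0524]
 [-0.0705 -0.7094  0.7013]
 [ 0.004  -0.7032 -0.7109]]
```

View pics/look_4.png

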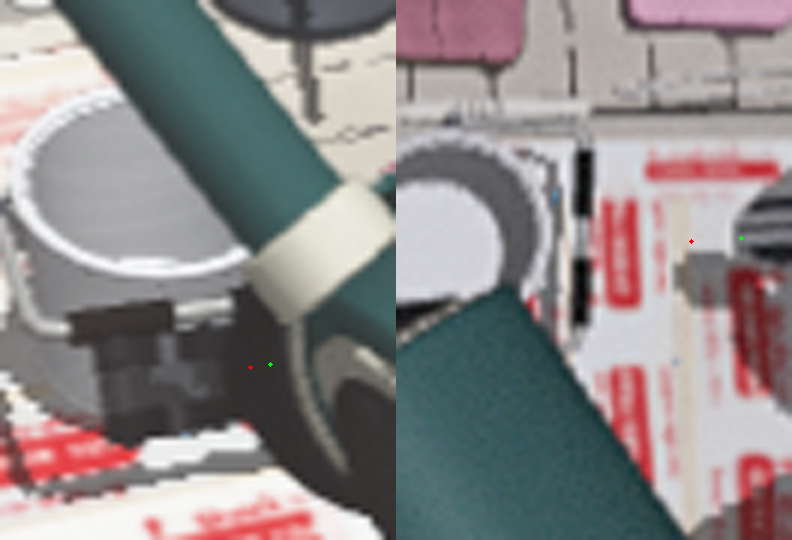

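Request:
{"name": "carry_out", "arguments": {"deltas": [{"delta_pos": [0, 0, 0.015], "dr": [0, 0, 0]}, {"delta_pos": [0, 0, 0.015], "dr": [0, 0, 0]}, {"delta_pos": [0, 0, 0.015], "dr": [0, 0, 0]}, {"delta_pos": [0, 0, 0.015], "dr": [0, 0, 0]}, {"delta_pos": [0, 0, 0], "dr": [0, 0, 0]}]}}

```text
time: 7.0
tool_pos: [0.447, -0.3135, 0.0398]
tcp_rot: [-2.353, 0.084, -0.032]
wrist_force: [-0.4, 0.6, 0.8]
width: -0.001
```

```bash
python3 look.py 5 315 295 385 215
```

```text
7.1 [ 0.4478 -0.3153  0.041 ] [ 0.435  -0.8344  0.5169]
[[ 0.9975 -0.0502  0.0498]
 [-0.0707 -0.7053  0.7053]
 [-0.0002 -0.7071 -0.7071]]
```

View pics/look_5.png

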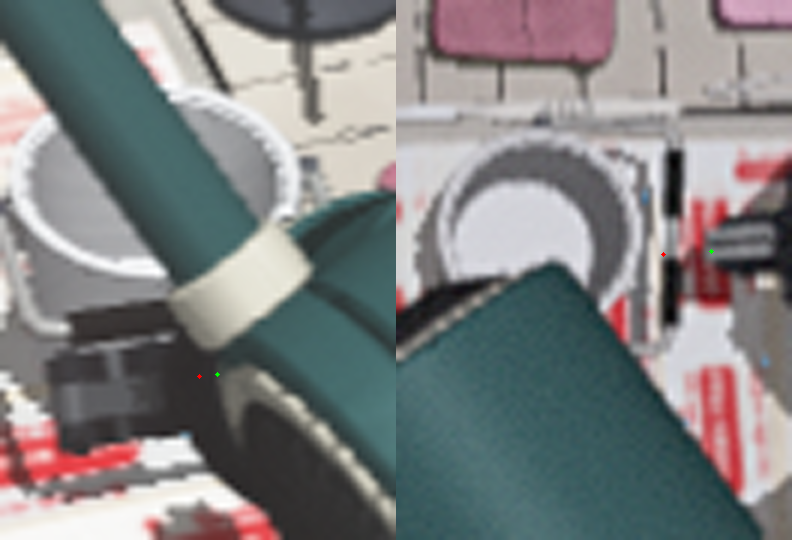

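Request:
{"name": "carry_out", "arguments": {"deltas": [{"delta_pos": [0, 0, 0.011], "dr": [0, 0, 0]}, {"delta_pos": [0, 0, 0.011], "dr": [0, 0, 0]}, {"delta_pos": [0, 0, 0], "dr": [0, 0, 0]}, {"delta_pos": [0, -0.003, 0], "dr": [0, 0, 0]}, {"delta_pos": [0, -0.003, 0], "dr": [0, 0, 0]}, {"delta_pos": [0, -0.003, 0], "dr": [0, 0, 0]}, {"delta_pos": [0, 0, 0], "dr": [0, 0, 0]}]}}

```text
time: 7.98
tool_pos: [0.4496, -0.2944, 0.0323]
tcp_rot: [-2.357, 0.083, -0.036]
wrist_force: [-0.8, -3.0, 0.1]
width: -0.003
```

```bash
python3 look.py 6 315 295 385 215; python3 - <<'E'
import numpy as np
a=np.linspace(.1,1.57,13);u=-.06*np.cos(a);z=.06*np.sin(a)
du,dz=np.diff(u),np.diff(z)
print(np.round(np.c_[-(du+dz)*.707,(du-dz)*.707],4))
E
```

```text
8.075 [ 0.4494 -0.2943  0.0321] [ 0.5021 -2.8585 -0.3083]
[[ 0.9975 -0.05    0.0506]
 [-0.0712 -0.7064  0.7042]
 [ 0.0006 -0.706  -0.7082]]
[[-0.006  -0.0043]
 [-0.0064 -0.0035]
 [-0.0068 -0.0027]
 [-0.0071 -0.0019]
 [-0.0073 -0.001 ]
 [-0.0073 -0.0001]
 [-0.0073  0.0008]
 [-0.0071  0.0017]
 [-0.0069  0.0026]
 [-0.0065  0.0034]
 [-0.0061  0.0042]
 [-0.0055  0.0049]]
```

View pics/look_6.png

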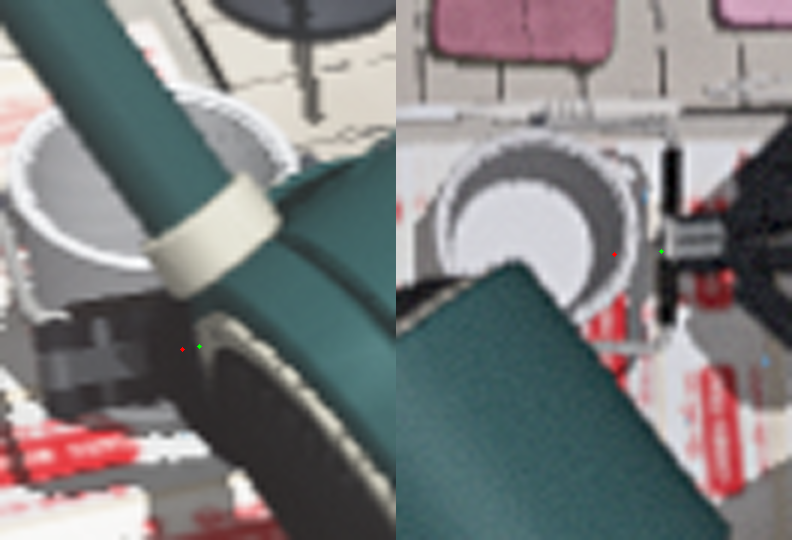

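Request:
{"name": "carry_out", "arguments": {"deltas": [{"delta_pos": [0, 0.002, -0.002], "dr": [0, 0, 0]}, {"delta_pos": [0, -0.002, -0.002], "dr": [0, 0, 0]}, {"delta_pos": [0, -0.006, -0.0045], "dr": [0, 0, 0]}, {"delta_pos": [0, -0.0064, -0.0035], "dr": [0, 0, 0]}, {"delta_pos": [0, -0.0068, -0.0027], "dr": [0, 0, 0]}, {"delta_pos": [0, 0, 0], "dr": [0, 0, 0]}]}}

```text
time: 8.82
tool_pos: [0.4499, -0.2905, 0.0569]
tcp_rot: [-2.356, 0.083, -0.036]
wrist_force: [-1.0, -0.2, -0.5]
width: -0.0
```

```bash
python3 look.py 7 315 295 385 215
```

```text
8.925 [ 0.4496 -0.2904  0.0562] [-0.6272  0.5955  0.1635]
[[ 0.9975 -0.0499  0.0503]
 [-0.0708 -0.7058  0.7049]
 [ 0.0004 -0.7067 -0.7075]]
```

View pics/look_7.png

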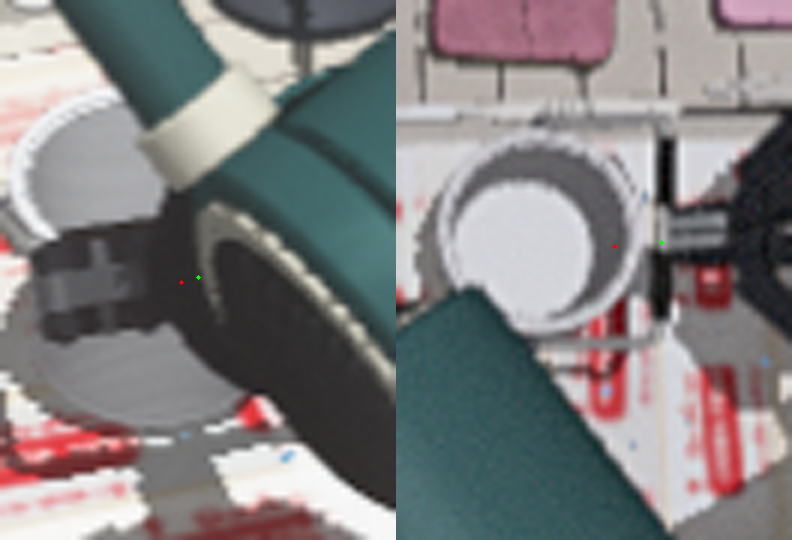

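Request:
{"name": "carry_out", "arguments": {"deltas": [{"delta_pos": [0, -0.0071, -0.002], "dr": [0, 0, 0]}, {"delta_pos": [0, -0.0073, -0.001], "dr": [0, 0, 0]}, {"delta_pos": [0, -0.0073, 0], "dr": [0, 0, 0]}, {"delta_pos": [0, -0.0073, 0.001], "dr": [0, 0, 0]}, {"delta_pos": [0, -0.0071, 0.0017], "dr": [0, 0, 0]}, {"delta_pos": [0, 0, 0], "dr": [0, 0, 0]}]}}

```text
time: 9.68
tool_pos: [0.4514, -0.2647, 0.0821]
tcp_rot: [-2.355, 0.083, -0.035]
wrist_force: [0.5, 0.8, 0.0]
width: -0.004
```

```bash
python3 look.py 8 315 280 385 215
```

```text
9.775 [ 0.4513 -0.265   0.0817] [-0.5164 -0.4812  0.1511]
[[ 0.9975 -0.05    0.05  ]
 [-0.0707 -0.7056  0.7051]
 [ 0.     -0.7069 -0.7073]]
```

View pics/look_8.png

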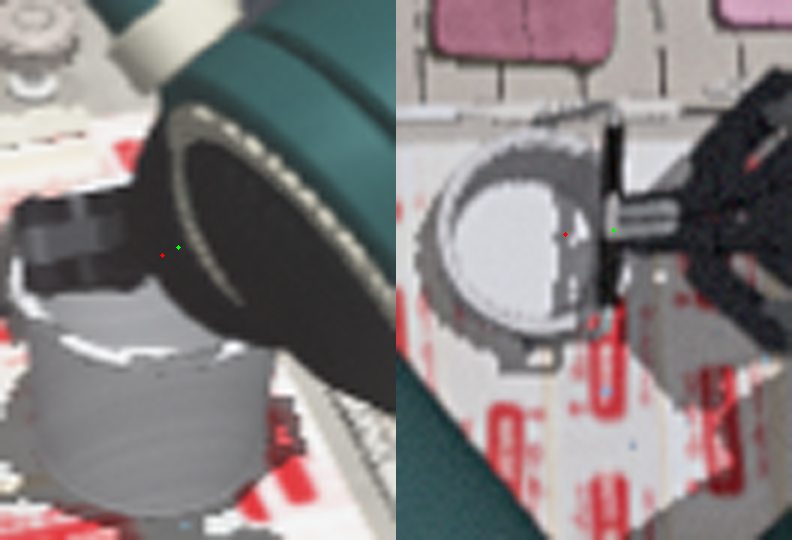

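Request:
{"name": "carry_out", "arguments": {"deltas": [{"delta_pos": [0, -0.007, 0.0026], "dr": [0, 0, 0]}, {"delta_pos": [0, -0.0065, 0.0034], "dr": [0, 0, 0]}, {"delta_pos": [0, -0.006, 0.0042], "dr": [0, 0, 0]}, {"delta_pos": [0, -0.0045, 0.004], "dr": [0, 0, 0]}, {"delta_pos": [0, 0, 0], "dr": [0, 0, 0]}]}}

```text
time: 10.4
tool_pos: [0.4531, -0.2375, 0.0887]
tcp_rot: [-2.355, 0.083, -0.034]
wrist_force: [-0.9, -0.7, 1.0]
width: 0.0
```

```bash
python3 look.py 9 315 270 385 215
```

```text
10.5 [ 0.4532 -0.2382  0.0887] [-0.1945 -0.9858  0.1686]
[[ 0.9975 -0.0499  0.05  ]
 [-0.0707 -0.7055  0.7052]
 [ 0.0001 -0.7069 -0.7073]]
```

View pics/look_9.png

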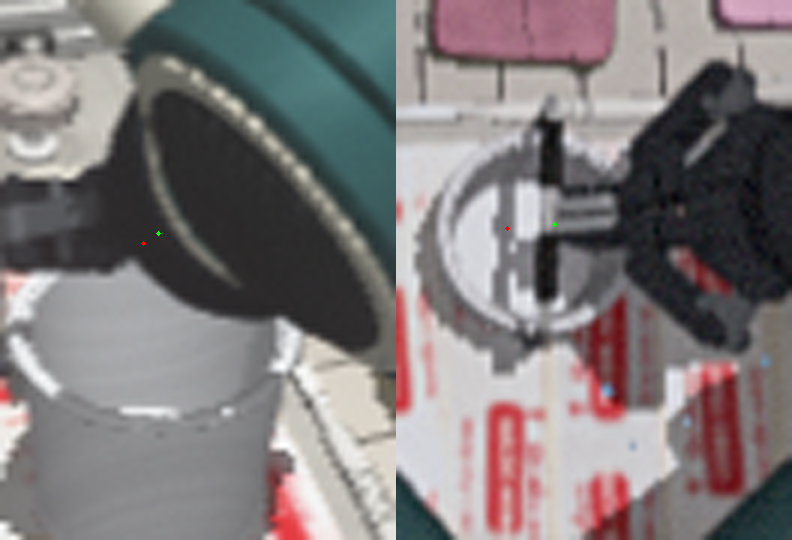

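```bash
python3 - <<'E'
from h import *
from scipy.optimize import brentq
cs=cams()
c=cs['top']
# pail centre via rim (437..645?) use fit
for a in (1.2,1.3,1.4,1.5,1.57):
    u=np.array([.078,.997,0]);b=np.array([.4525,-.2525,.066])-.06*np.cos(a)*u+[0,0,.06*np.sin(a)];print(a,proj(c,b))
print(atz(c,(410,250),.125))
E
```

```text
1.2 [[418.41538431 251.42798996]]
1.3 [[416.34021525 251.17287481]]
1.4 [[414.16814644 250.94846382]]
1.5 [[411.92314524 250.75731643]]
1.57 [[410.32156936 250.64447804]]
[ 0.45437634 -0.25191508  0.125     ]
```

Request:
{"name": "carry_out", "arguments": {"deltas": [{"delta_pos": [0, 0.006, 0], "dr": [0, 0, 0]}, {"delta_pos": [0, 0.006, -0.002], "dr": [0, 0, 0]}, {"delta_pos": [0, 0, -0.02], "dr": [0, 0, 0]}, {"delta_pos": [0, 0, -0.05], "dr": [0, 0, 0]}, {"delta_pos": [0, 0, -0.055], "dr": [-0.157, 0, 0]}, {"delta_pos": [0, 0, -0.055], "dr": [-0.157, 0, 0]}, {"delta_pos": [0, 0, 0], "dr": [-0.157, 0, 0]}, {"delta_pos": [0, 0, 0], "dr": [-0.157, 0, 0]}, {"delta_pos": [0, 0, 0], "dr": [-0.157, 0, 0]}, {"delta_pos": [0, 0, 0], "dr": [0, 0, 0]}]}}

```text
time: 11.75
tool_pos: [0.4445, -0.367, 0.2168]
tcp_rot: [3.138, -0.107, 0.003]
wrist_force: [0.6, -0.9, 0.1]
width: 0.0
```

```bash
python3 look.py 10 325 270 385 215
```

```text
11.85 [ 0.4442 -0.3688  0.2156] [0.2109 0.1607 0.5412]
[[ 0.9975 -0.0706  0.001 ]
 [-0.0706 -0.9975  0.0005]
 [ 0.0009 -0.0006 -1.    ]]
```

View pics/side_10.png

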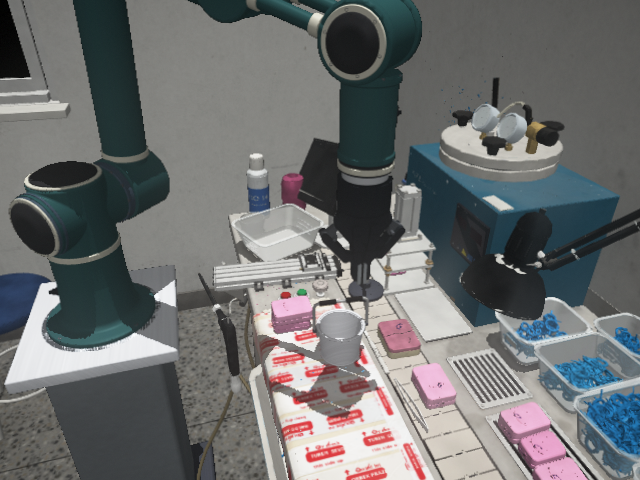

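View pics/top_10.png

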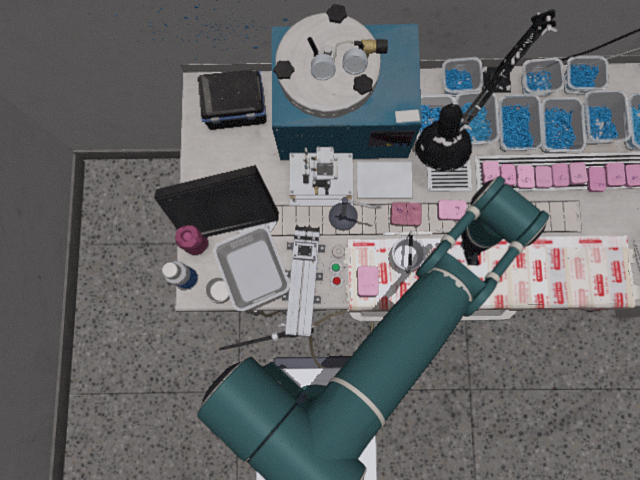

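View pics/look_10.png

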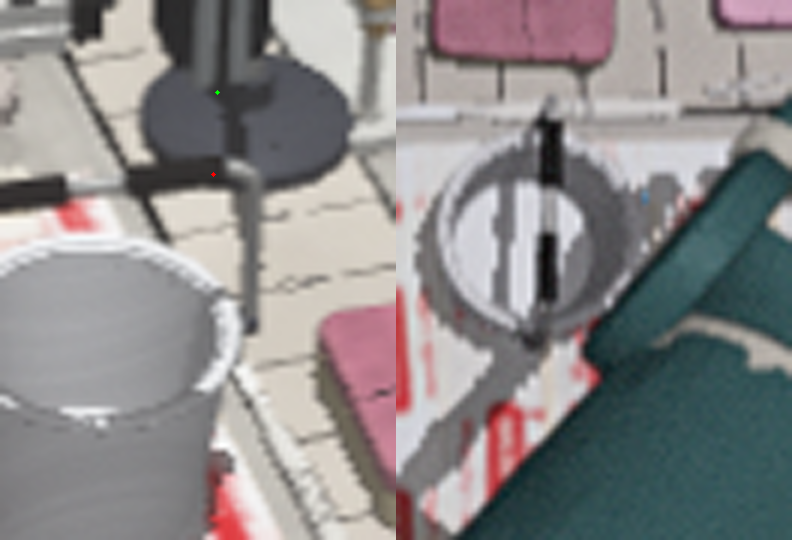

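Request:
{"name": "carry_out", "arguments": {"deltas": [{"delta_pos": [0, -0.01, 0], "dr": [0, 0, 0.175]}, {"delta_pos": [0, 0, 0], "dr": [0, 0, 0.175]}, {"delta_pos": [0, 0, 0], "dr": [0, 0, 0.175]}, {"delta_pos": [0, 0, 0], "dr": [0, 0, 0.175]}, {"delta_pos": [0, 0, 0], "dr": [0, 0, 0.175]}, {"delta_pos": [0, 0, 0], "dr": [0, 0, 0.175]}, {"delta_pos": [0, 0, 0], "dr": [0, 0, 0.175]}, {"delta_pos": [0, 0, 0], "dr": [0, 0, 0.175]}, {"delta_pos": [0, 0, 0], "dr": [0, 0, 0.175]}, {"delta_pos": [0, 0, 0], "dr": [0, 0, 0]}], "grip": 0.7, "force": 60}}

```text
time: 13.1
tool_pos: [0.4443, -0.3601, 0.214]
tcp_rot: [-2.135, 2.303, 0.003]
wrist_force: [-0.3, 0.3, 0.1]
width: 0.703
```

```bash
python3 - <<'E'
from h import *
np.set_printoptions(precision=4,suppress=True)
s=bot.read_state();M=R.from_rotvec(s['tcp_rot']).as_matrix();print(s['time'],s['q'],s['tool_pos']);print(M);print(np.degrees(np.arctan2(M[1,0],M[0,0])))
print(go([.4286,-.250,.082],s))
cs=cams();print(tri(cs,(340.8,300.3),(409.7,249.8)),atz(cs['top'],(409.7,249.8),.126))
E
```

```text
13.1 [-0.7251  0.0618  1.8093  0.0007  1.2723  0.9211] [ 0.4443 -0.3601  0.214 ]
[[-0.0756 -0.9971 -0.0009]
 [-0.9971  0.0756  0.0017]
 [-0.0017  0.001  -1.    ]]
-94.3351506186052
[-0.1084  0.0239  0.1322]
[ 0.4543 -0.2513  0.1221] [ 0.4548 -0.251   0.126 ]
```

Request:
{"name": "carry_out", "arguments": {"deltas": [{"delta_pos": [-0.036, 0.008, 0], "dr": [0, 0, 0]}, {"delta_pos": [-0.036, 0.008, 0], "dr": [0, 0, 0]}, {"delta_pos": [-0.037, 0.008, 0], "dr": [0, 0, 0]}, {"delta_pos": [0, 0, 0.03], "dr": [0, 0, 0]}, {"delta_pos": [0, 0, 0.03], "dr": [0, 0, 0]}, {"delta_pos": [0, 0, 0], "dr": [0, 0, 0]}]}}

```text
time: 13.85
tool_pos: [0.4269, -0.2473, 0.1518]
tcp_rot: [2.137, -2.301, -0.01]
wrist_force: [0.5, -0.1, 0.0]
width: 0.701
```

```bash
python3 look.py 11 315 255 385 215
```

```text
13.95 [ 0.4291 -0.2488  0.1549] [-0.8348  0.5539 -0.1577]
[[-0.0744 -0.9972 -0.0003]
 [-0.9972  0.0744  0.0004]
 [-0.0004  0.0003 -1.    ]]
```

View pics/look_11.png

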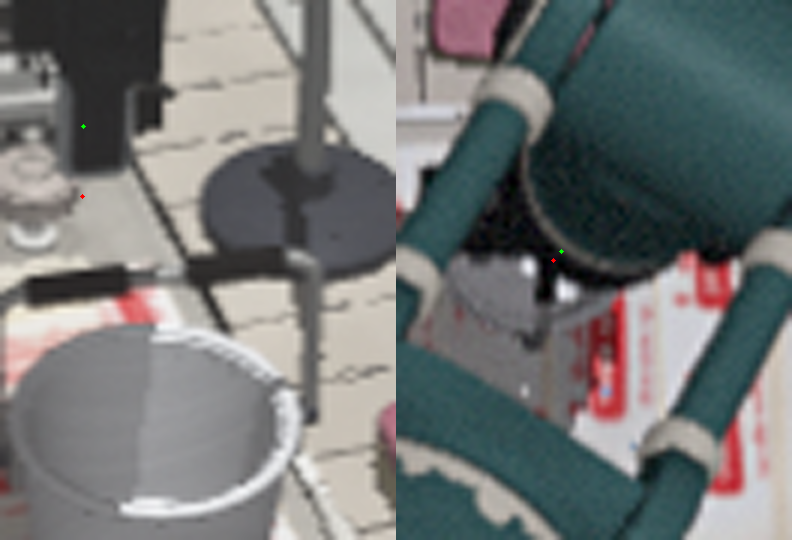

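```bash
python3 - <<'E'
from h import *
cs=cams();s=bot.read_state();p=s['tool_pos'];M=R.from_rotvec(s['tcp_rot']).as_matrix()
for w in(.03,.037,.045):
  for d in(-.026,-.034,-.039):
    for sg in(1,-1):
        q=proj(cs['side'],p+M[:,0]*w*sg+M[:,2]*d)[0];print(w,d,sg,(q-[315,255]+.5)*6)
for l in(-.009,-.025,-.041,0):
    b=np.array([.454,-.2515,.126])+l*np.array([.997,-.075,0]);print(l,(proj(cs['side'],b)[0]-[315,255]+.5)*6)
E
```

```text
0.03 -0.026 1 [105.58195787 184.94836403]
0.03 -0.026 -1 [62.15386136 71.02126416]
0.03 -0.034 1 [105.99018703 162.40584084]
0.03 -0.034 -1 [62.34476854 49.26527261]
0.03 -0.039 1 [106.24736977 148.20874512]
0.03 -0.039 -1 [62.46493236 35.56882457]
0.037 -0.026 1 [110.99339635 199.14652649]
0.037 -0.026 -1 [57.40755277 58.57182346]
0.037 -0.034 1 [111.43022552 176.50971526]
0.037 -0.034 -1 [57.57602765 36.90501929]
0.037 -0.039 1 [111.7054479  162.25255383]
0.037 -0.039 -1 [57.68205444 23.26529799]
0.045 -0.026 1 [117.27304029 215.62320003]
0.045 -0.026 -1 [52.05929943 44.54392032]
0.045 -0.034 1 [117.74347909 192.8780037 ]
0.045 -0.034 -1 [52.20280948 22.97837861]
0.045 -0.039 1 [118.03990311 178.55178229]
0.045 -0.039 -1 [52.29310469  9.40305417]
-0.009 [132.64102189 268.24955859]
-0.025 [ 81.9775841  274.73528626]
-0.041 [ 30.9697892  281.27427006]
0 [160.9904607 264.6243407]
```

Request:
{"name": "carry_out", "arguments": {"deltas": [{"delta_pos": [0, 0, 0.025], "dr": [0, 0, 0]}, {"delta_pos": [0, 0, 0.025], "dr": [0, 0, 0]}, {"delta_pos": [0, 0, 0.022], "dr": [0, 0, 0]}, {"delta_pos": [0, 0, 0], "dr": [0, 0, 0]}, {"delta_pos": [0, 0, 0], "dr": [0, 0, 0]}]}}

```text
time: 14.58
tool_pos: [0.4302, -0.2491, 0.0842]
tcp_rot: [-2.136, 2.303, -0.004]
wrist_force: [0.4, -0.4, 0.7]
width: 0.703
```

```bash
python3 look.py 12 315 255 385 215
```

```text
14.675 [ 0.4303 -0.249   0.0843] [-1.1583  0.3785  0.4619]
[[-0.075  -0.9972  0.0027]
 [-0.9972  0.075  -0.0017]
 [ 0.0015 -0.0028 -1.    ]]
```

View pics/look_12.png

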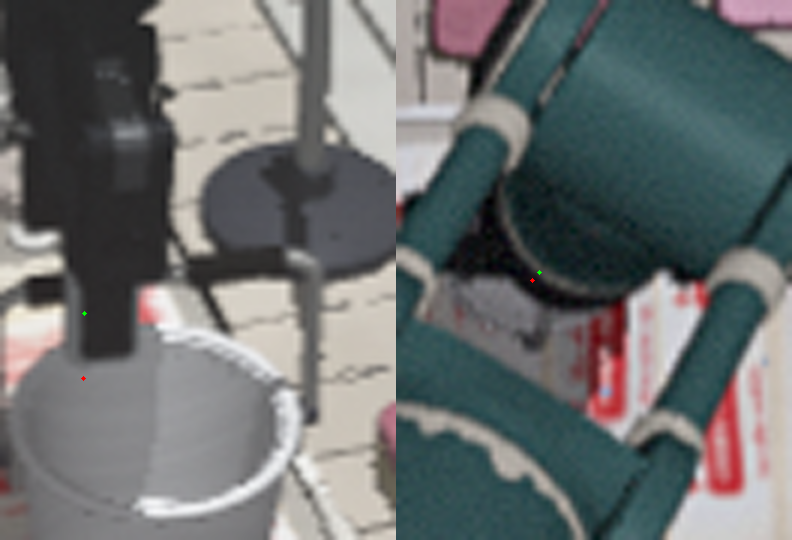

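Request:
{"name": "carry_out", "arguments": {"deltas": [{"delta_pos": [0, 0, 0], "dr": [0, 0, 0]}, {"delta_pos": [0, 0, 0], "dr": [0, 0, 0]}, {"delta_pos": [0, 0, 0], "dr": [0, 0, 0]}, {"delta_pos": [0, 0, 0], "dr": [0, 0, 0]}, {"delta_pos": [0, 0, 0], "dr": [0, 0, 0]}, {"delta_pos": [0, 0, 0], "dr": [0, 0, 0]}], "grip": 0, "force": 80}}

```text
time: 15.42
tool_pos: [0.4291, -0.2482, 0.0829]
tcp_rot: [-2.136, 2.303, -0.001]
wrist_force: [-1.7, 1.0, 5.4]
width: 0.079
```

```bash
python3 look.py 13 315 255 385 215
```

```text
15.525 [ 0.4291 -0.2482  0.0829] [-1.5707  0.2897  5.0623]
[[-0.0751 -0.9972  0.0003]
 [-0.9972  0.0751 -0.0003]
 [ 0.0002 -0.0004 -1.    ]]
```

View pics/look_13.png

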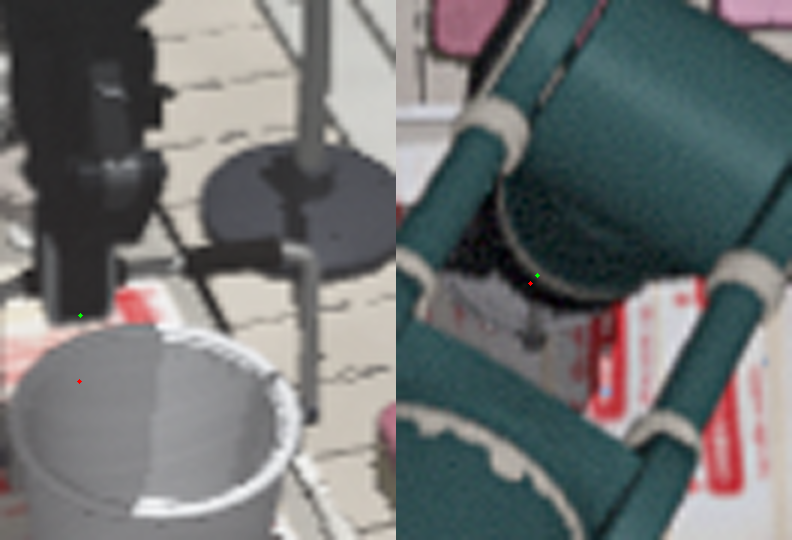

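Request:
{"name": "carry_out", "arguments": {"deltas": [{"delta_pos": [0, 0, -0.005], "dr": [0, 0, 0]}, {"delta_pos": [0, 0, -0.01], "dr": [0, 0, 0]}, {"delta_pos": [0, 0, -0.01], "dr": [0, 0, 0]}, {"delta_pos": [0, 0, -0.01], "dr": [0, 0, 0]}, {"delta_pos": [0, 0, 0], "dr": [0, 0, 0]}, {"delta_pos": [0, 0, 0], "dr": [0, 0, 0]}], "force": 100}}

```text
time: 16.27
tool_pos: [0.4288, -0.248, 0.1174]
tcp_rot: [2.136, -2.303, -0.0]
wrist_force: [-0.3, 0.1, -6.0]
width: 0.071
```

```bash
python3 look.py 14 310 245 385 215
```

```text
16.375 [ 0.4285 -0.2478  0.117 ] [-0.3106 -1.3036 -4.4925]
[[-0.0751 -0.9972 -0.0008]
 [-0.9972  0.0751  0.0005]
 [-0.0004  0.0008 -1.    ]]
```

View pics/look_14.png

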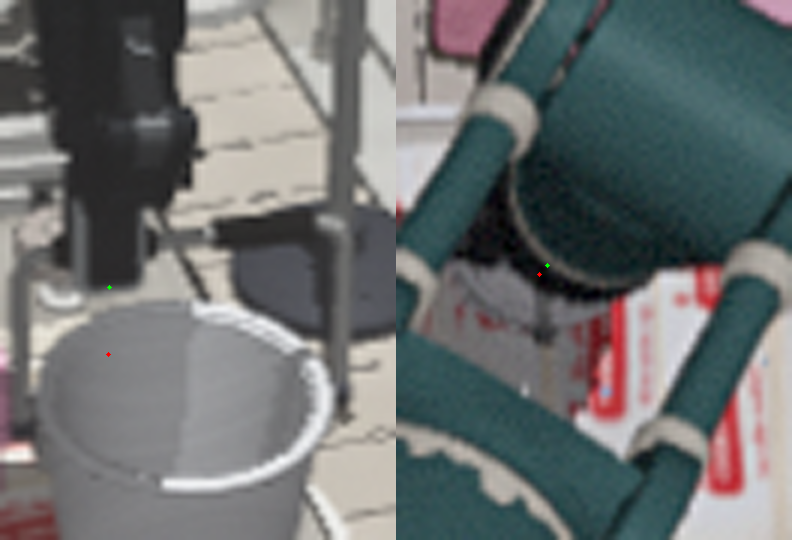

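```bash
python3 - <<'E'
from h import *
cs=cams();s=bot.read_state();p=s['tool_pos'];M=R.from_rotvec(s['tcp_rot']).as_matrix()
for l in(-.016,0,.012,.016,.02,.025,.03,.034,.04): print(l,(proj(cs['side'],p-M[:,1]*l-M[:,2]*.043)[0]-[310,245]+.5)*6)
print('finger front', (proj(cs['side'],p+M[:,0]*.018-M[:,2]*.035)[0]-[310,245]+.5)*6)
E
python3 - <<'E'
import cv2
g=cv2.imread('pics/side_14.png');cv2.imwrite('pics/z14.png',cv2.resize(g[235:345,305:375],None,fx=7,fy=7,interpolation=cv2.INTER_CUBIC)[:600])
E
```

```text
-0.016 [ 57.86468408 248.14873729]
0 [109.78797326 241.85572768]
0.012 [148.4957449  237.16918223]
0.016 [161.35423995 235.61324034]
0.02 [174.19087446 234.0603919 ]
0.025 [190.20609548 232.12365753]
0.03 [206.18754852 230.19170153]
0.034 [218.94854163 228.6495568 ]
0.04 [238.05000339 226.34200374]
finger front [122.42021791 298.810608  ]
```

Request:
{"name": "carry_out", "arguments": {"deltas": [{"delta_pos": [0, 0, -0.014], "dr": [0, 0, 0]}, {"delta_pos": [0, 0, -0.014], "dr": [0, 0, 0.04]}, {"delta_pos": [0, 0, -0.014], "dr": [0, 0, 0.06]}, {"delta_pos": [0, 0, -0.013], "dr": [0, 0, 0.06]}, {"delta_pos": [0, 0, 0], "dr": [0, 0, 0]}]}}

```text
time: 17.0
tool_pos: [0.4302, -0.2489, 0.1745]
tcp_rot: [-1.945, 2.465, -0.006]
wrist_force: [-0.4, -0.3, -5.2]
width: 0.069
```

View pics/z14.png

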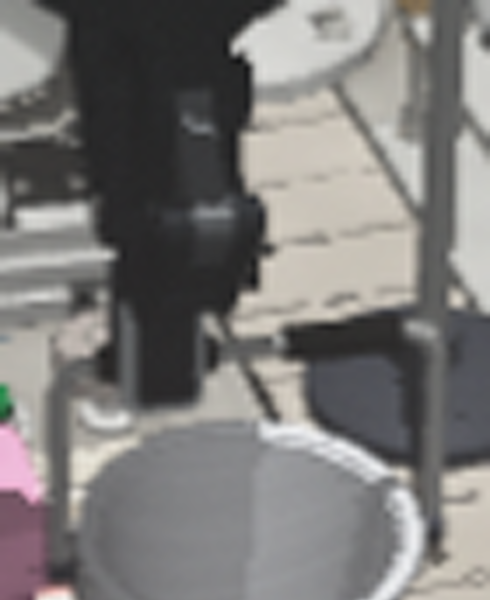

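```bash
python3 - <<'E'
from h import *
np.set_printoptions(precision=4,suppress=True)
s=bot.read_state();M=R.from_rotvec(s['tcp_rot']).as_matrix();print(np.degrees(np.arctan2(M[1,0],M[0,0])),s['tool_pos'])
print(go([.5057,-.249,.172],s))
E
```

```text
-103.43774002000862 [ 0.4302 -0.2489  0.1745]
[-0.0174 -0.0734  0.0028]
```

Request:
{"name": "carry_out", "arguments": {"deltas": [{"delta_pos": [-0.002, -0.008, 0], "dr": [0, 0, 0]}, {"delta_pos": [-0.003, -0.014, 0], "dr": [0, 0, 0]}, {"delta_pos": [-0.004, -0.016, 0], "dr": [0, 0, 0]}, {"delta_pos": [-0.004, -0.016, 0], "dr": [0, 0, 0]}, {"delta_pos": [-0.003, -0.013, 0], "dr": [0, 0, 0]}, {"delta_pos": [-0.001, -0.006, 0], "dr": [0, 0, 0]}, {"delta_pos": [0, 0, 0], "dr": [0, 0, 0]}, {"delta_pos": [0, 0, 0], "dr": [0, 0, 0]}]}}

```text
time: 18.0
tool_pos: [0.5034, -0.2485, 0.1723]
tcp_rot: [1.945, -2.466, -0.001]
wrist_force: [-0.1, 0.2, -5.8]
width: 0.076
```

```bash
python3 look.py 15 325 205 345 180
```

```text
18.1 [ 0.5034 -0.2486  0.1725] [ 0.7318 -0.0067 -3.8584]
[[-0.2333 -0.9724 -0.0002]
 [-0.9724  0.2333  0.    ]
 [ 0.      0.0002 -1.    ]]
```

View pics/look_15.png

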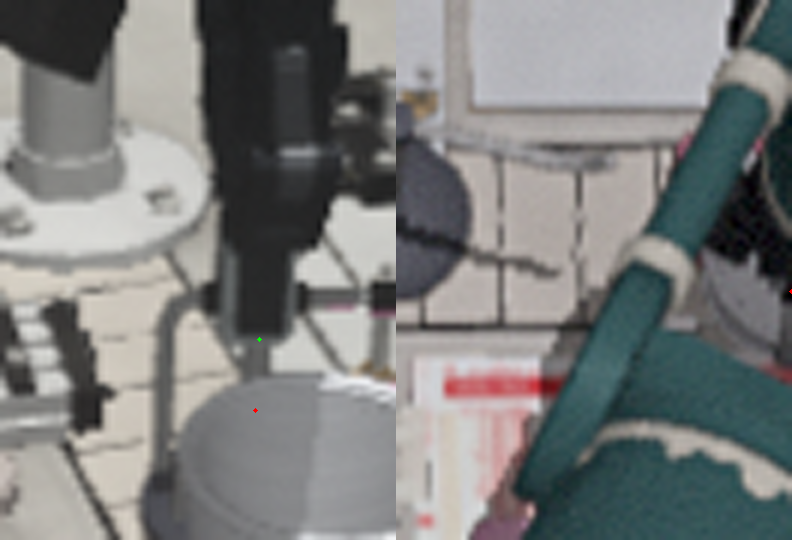

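View pics/side_15.png

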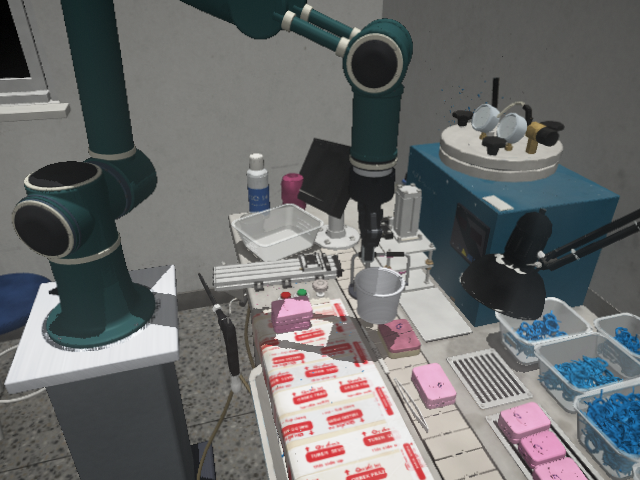

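```bash
python3 - <<'E'
from h import *
np.set_printoptions(precision=4,suppress=True)
cs=cams();c=cs['top']
f=c['frame'][:,:,::-1];cv2.imwrite('pics/h15.png',cv2.resize(f[190:222,330:394],None,fx=12,fy=12,interpolation=cv2.INTER_CUBIC))
g=cv2.imread('pics/top0.png');cv2.imwrite('pics/h0.png',cv2.resize(g[190:222,330:394],None,fx=12,fy=12,interpolation=cv2.INTER_CUBIC))
E
```

```text
(no output)
```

View pics/h15.png

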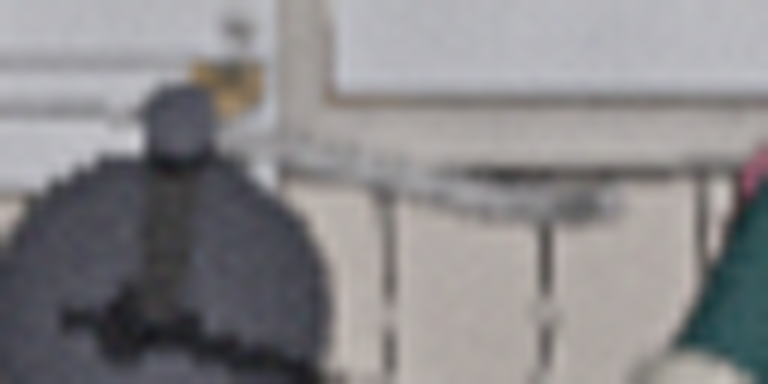

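View pics/h0.png

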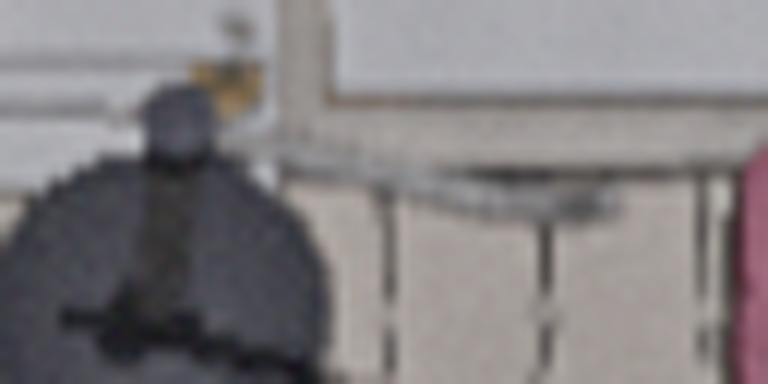

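```bash
python3 - <<'E'
from h import *
np.set_printoptions(precision=4,suppress=True)
cs=cams();c=cs['top']
q=lambda u,v:(330+u/12-.5,190+v/12-.5)
cap=atz(c,q(181,120),.198);tip=atz(c,q(598,202),.201)
print(cap,tip,np.linalg.norm((tip-cap)[:2]),np.degrees(np.arctan2(*(cap-tip)[[1,0]])))
for p,z in((q(300,147),.191),(q(420,180),.187),(q(480,200),.186),(q(540,207),.187)): 
    w=atz(c,p,z);print(w,np.linalg.norm((w-cap)[:2]),np.degrees(np.arctan2(*(cap-w)[[1,0]])))
for yaw in (76,77,78):
  y=np.radians(yaw);d=np.array([np.cos(y),np.sin(y),0]);P=np.array([cap[0],cap[1],0])
  for s,z in((0,.198),(.03,.19),(.07,.185),(.092,.201)):
    a=proj(c,P-d*s+[0,0,z])[0];print(yaw,s,(a-[330,190]+.5)*12)
E
```

```text
[ 0.5747 -0.081   0.198 ] [ 0.5549 -0.1683  0.201 ] 0.08958902305701827 77.21709703094173
[ 0.5702 -0.1064  0.191 ] 0.02578346643569684 79.91767192378019
[ 0.5636 -0.1319  0.187 ] 0.052144106655811116 77.68501567190222
[ 0.5593 -0.1446  0.186 ] 0.0655042679894754 76.36675977990244
[ 0.5573 -0.1573  0.187 ] 0.07824279168775918 77.15635534825103
76 0 [181. 120.]
76 0.03 [317.5955 160.4302]
76 0.07 [499.9038 207.6476]
76 0.092 [607.3624 213.1275]
77 0 [181. 120.]
77 0.03 [318.1197 158.094 ]
77 0.07 [501.0999 202.1991]
77 0.092 [608.9328 205.8834]
78 0 [181. 120.]
78 0.03 [318.6018 155.7493]
78 0.07 [502.1973 196.7315]
78 0.092 [610.3719 198.6147]
```

```bash
python3 - <<'E'
from h import *
np.set_printoptions(precision=4,suppress=True)
cs=cams();s=bot.read_state();p=s['tool_pos'];M=R.from_rotvec(s['tcp_rot']).as_matrix()
for h in(.035,.043,.05):
  for l in(.016,.025,.034): print(h,l,(proj(cs['side'],p-M[:,1]*l-M[:,2]*h)[0]-[325,205]+.5)*6)
b=np.array([.454,-.2515,.126]);print('was',(proj(cs['side'],b)[0]-[325,270]+.5)*6,'seen 98,185')
E
```

```text
0.035 0.016 [313.9788 313.159 ]
0.035 0.025 [343.7512 312.5283]
0.035 0.034 [373.4998 311.8992]
0.043 0.016 [315.601  290.6529]
0.043 0.025 [345.5095 290.0294]
0.043 0.034 [375.394  289.4074]
0.05 0.016 [317.0338 270.7903]
0.05 0.025 [347.0625 270.1732]
0.05 0.034 [377.067  269.5575]
was [100.9905 174.6243] seen 98,185
```

Request:
{"name": "carry_out", "arguments": {"deltas": [{"delta_pos": [-0.004, -0.0015, 0], "dr": [0, 0, 0]}, {"delta_pos": [-0.008, -0.002, 0], "dr": [0, 0, 0]}, {"delta_pos": [-0.012, -0.002, 0], "dr": [0, 0, 0]}, {"delta_pos": [-0.013, 0, 0], "dr": [0, 0, 0]}, {"delta_pos": [-0.013, 0, 0], "dr": [0, 0, 0]}, {"delta_pos": [-0.01, 0, 0], "dr": [0, 0, 0]}, {"delta_pos": [-0.006, 0, 0], "dr": [0, 0, 0]}, {"delta_pos": [-0.004, 0, 0], "dr": [0, 0, 0]}, {"delta_pos": [0, 0, 0], "dr": [0, 0, 0]}, {"delta_pos": [0, 0, 0], "dr": [0, 0, 0]}]}}

```text
time: 19.35
tool_pos: [0.5255, -0.1821, 0.1724]
tcp_rot: [1.945, -2.467, 0.0]
wrist_force: [-0.2, 0.6, -5.0]
width: 0.071
```

```bash
python3 look.py 16 335 185 345 180
```

```text
19.45 [ 0.5255 -0.1821  0.1724] [-0.1121 -0.4111 -4.493 ]
[[-0.2335 -0.9724 -0.0001]
 [-0.9724  0.2335 -0.0001]
 [ 0.0001  0.     -1.    ]]
```

View pics/look_16.png

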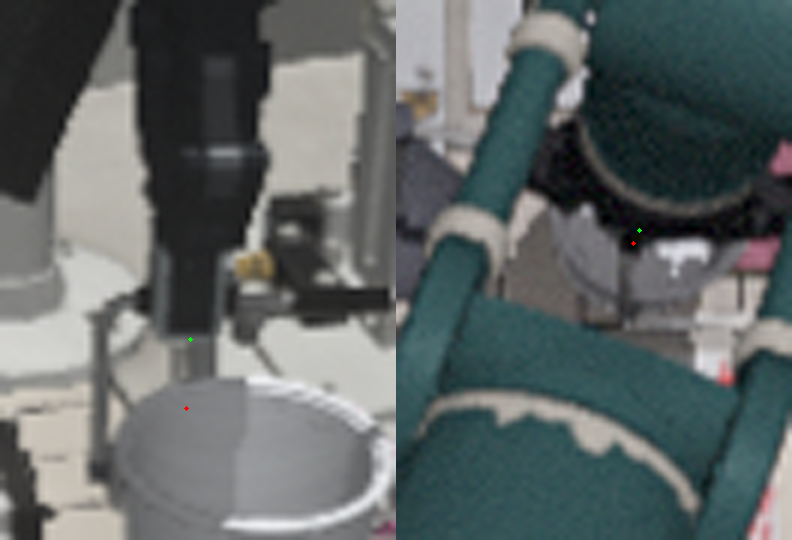

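```bash
python3 - <<'E'
import cv2
g=cv2.imread('pics/side_16.png');cv2.imwrite('pics/z16.png',cv2.resize(g[220:262,345:410],None,fx=12,fy=12,interpolation=cv2.INTER_CUBIC))
E
```

```text
(no output)
```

View pics/z16.png

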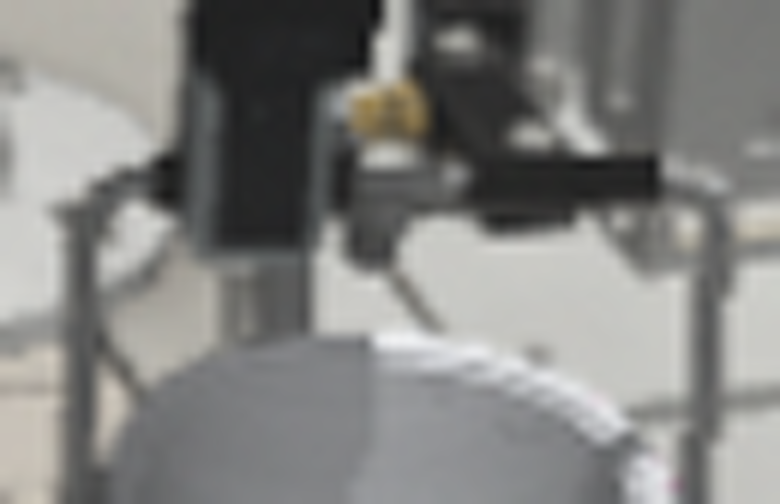

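```bash
python3 - <<'E'
from h import *
cs=cams();s=bot.read_state();p=s['tool_pos'];M=R.from_rotvec(s['tcp_rot']).as_matrix()
Z=lambda P:(proj(cs['side'],P)[0]-[345,220]+.5)*12
b=p-M[:,1]*.025-M[:,2]*.0432;print(b,Z(b),Z(p-M[:,1]*.016-M[:,2]*.0432),Z(p-M[:,1]*.034-M[:,2]*.0432))
y=np.radians(77.2);us=np.array([np.cos(y),np.sin(y),0])
seat=np.array([.5585,-.149,0]);tip=seat-.022*us
for l in(-.005,0,.005):
  t=tip+[0,0,.199]-M[:,1]*l;print(l,t,Z(t))
print(Z(np.array([.5747,-.081,.0])-.092*us+[0,0,.199]))
E
```

```text
[ 0.54977135 -0.18793714  0.21561036] [421.49415024 164.70497528] [365.56121692 165.7767556 ] [477.38489722 163.63408357]
-0.005 [ 0.54876411 -0.16928593  0.19900019] [366.61839141 198.28010393]
0 [ 0.55362593 -0.17045329  0.199     ] [396.91628852 197.6921261 ]
0.005 [ 0.55848775 -0.17162064  0.19899981] [427.20165748 197.1044795 ]
[401.43971106 197.88875749]
```

Request:
{"name": "carry_out", "arguments": {"deltas": [{"delta_pos": [-0.003, 0.001, 0], "dr": [0, 0, 0]}, {"delta_pos": [-0.006, 0.001, 0], "dr": [0, 0, 0]}, {"delta_pos": [-0.008, 0, 0], "dr": [0, 0, 0]}, {"delta_pos": [-0.008, 0, 0], "dr": [0, 0, 0]}, {"delta_pos": [-0.007, 0, 0], "dr": [0, 0, 0]}, {"delta_pos": [-0.005, 0, 0], "dr": [0, 0, 0]}, {"delta_pos": [-0.003, 0, 0], "dr": [0, 0, 0]}, {"delta_pos": [0, 0, 0], "dr": [0, 0, 0]}, {"delta_pos": [0, 0, 0], "dr": [0, 0, 0]}]}}

```text
time: 20.58
tool_pos: [0.5329, -0.1426, 0.1724]
tcp_rot: [1.945, -2.467, 0.0]
wrist_force: [0.4, 0.4, -4.7]
width: 0.072
```

```bash
python3 look.py 17 335 185 345 180;  python3 - <<'E'
import cv2
g=cv2.imread('pics/side_17.png');cv2.imwrite('pics/z17.png',cv2.resize(g[205:255,345:410],None,fx=12,fy=12,interpolation=cv2.INTER_CUBIC))
E
```

```text
20.675 [ 0.5329 -0.1426  0.1724] [ 0.0145  0.1167 -4.711 ]
[[-0.2333 -0.9724 -0.    ]
 [-0.9724  0.2333 -0.    ]
 [ 0.0001  0.     -1.    ]]
```

View pics/z17.png

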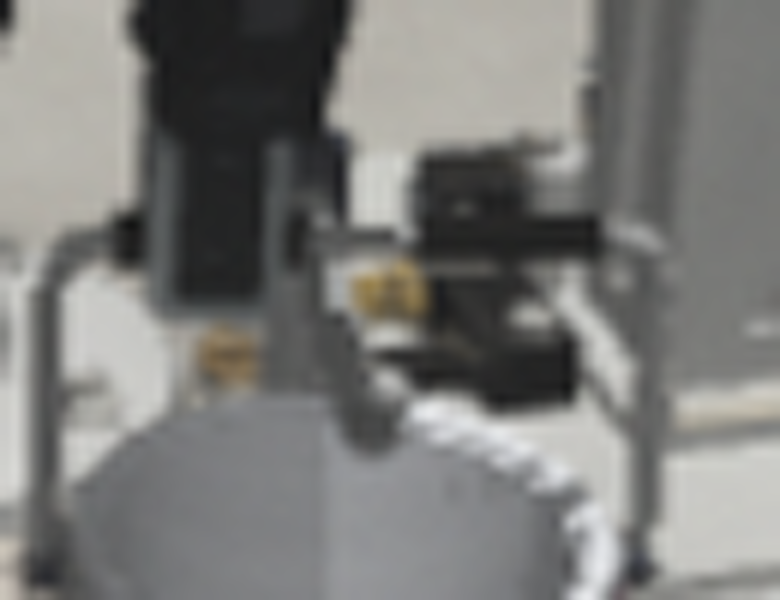

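```bash
python3 - <<'E'
from h import *
cs=cams();s=bot.read_state();p=s['tool_pos'];M=R.from_rotvec(s['tcp_rot']).as_matrix()
Z=lambda P:(proj(cs['side'],P)[0]-[345,205]+.5)*12
b=p-M[:,1]*.025-M[:,2]*.0432;print(b,Z(b),Z(p-M[:,1]*.016-M[:,2]*.0432),Z(p-M[:,1]*.034-M[:,2]*.0432))
us=-M[:,0]
for l in(-.005,0,.005):
  t=b-.022*us-M[:,1]*l;t[2]=.199;print(l,t,Z(t))
E
```

```text
[ 0.55719176 -0.14843526  0.21560532] [373.74505604 223.77864866] [319.80441933 224.76629899] [427.6454838  222.79104334]
-0.005 [ 0.54719639 -0.1686613   0.199     ] [356.29149423 377.73362798]
0 [ 0.55205837 -0.16982798  0.199     ] [386.58648688 377.14268426]
0.005 [ 0.55692036 -0.17099466  0.199     ] [416.86886124 376.55207341]
```

Request:
{"name": "carry_out", "arguments": {"deltas": [{"delta_pos": [0, 0, 0.002], "dr": [0, 0, 0]}, {"delta_pos": [0, 0, 0.003], "dr": [0, 0, 0]}, {"delta_pos": [0, 0, 0.004], "dr": [0, 0, 0]}, {"delta_pos": [0, 0, 0.004], "dr": [0, 0, 0]}, {"delta_pos": [0, 0, 0.004], "dr": [0, 0, 0]}, {"delta_pos": [0, 0, 0.003], "dr": [0, 0, 0]}, {"delta_pos": [0, 0, 0.002], "dr": [0, 0, 0]}, {"delta_pos": [0, 0, 0], "dr": [0, 0, 0]}]}}

```text
time: 21.68
tool_pos: [0.5328, -0.1424, 0.1503]
tcp_rot: [1.945, -2.467, -0.0]
wrist_force: [-0.2, -0.3, -6.2]
width: 0.066
```

```bash
python3 look.py 18 335 185 345 180;  python3 - <<'E'
import cv2
g=cv2.imread('pics/side_18.png');cv2.imwrite('pics/z18.png',cv2.resize(g[205:255,345:410],None,fx=12,fy=12,interpolation=cv2.INTER_CUBIC))
E
```

```text
21.775 [ 0.533  -0.1424  0.1506] [-0.6369  0.9444 -4.5721]
[[-0.233  -0.9725  0.0002]
 [-0.9725  0.233  -0.0001]
 [ 0.     -0.0002 -1.    ]]
```

View pics/z18.png

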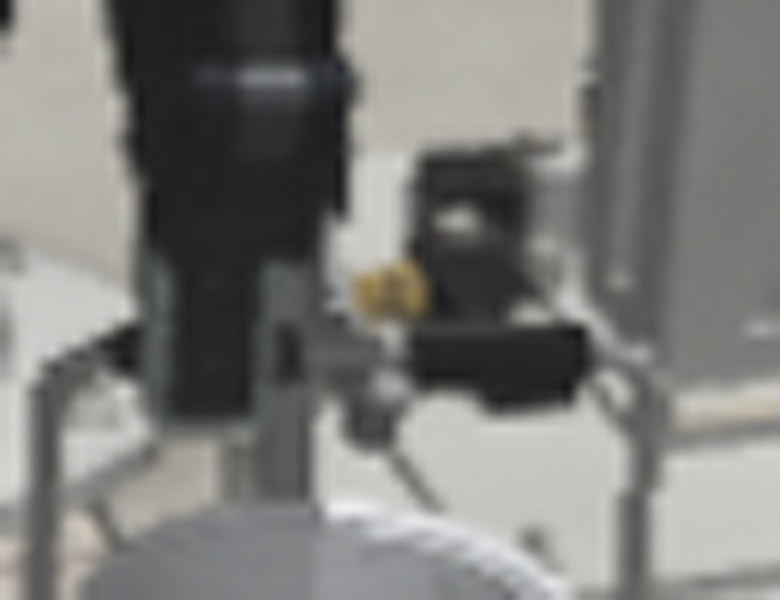

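Request:
{"name": "carry_out", "arguments": {"deltas": [{"delta_pos": [0, 0, 0.002], "dr": [0, 0, 0]}, {"delta_pos": [0, 0, 0.0015], "dr": [0, 0, 0]}, {"delta_pos": [0, 0, 0.0015], "dr": [0, 0, 0]}, {"delta_pos": [0, 0, 0], "dr": [0, 0, 0]}, {"delta_pos": [0, 0, 0], "dr": [0, 0, 0]}]}}

```text
time: 22.4
tool_pos: [0.533, -0.1424, 0.1457]
tcp_rot: [-1.945, 2.467, -0.0]
wrist_force: [-2.2, 0.8, -1.8]
width: 0.071
```

Request:
{"name": "carry_out", "arguments": {"deltas": [{"delta_pos": [0, 0, 0.001], "dr": [0, 0, 0]}, {"delta_pos": [0, 0, 0.001], "dr": [0, 0, 0]}, {"delta_pos": [0, 0, 0], "dr": [0, 0, 0]}]}}

```text
time: 22.78
tool_pos: [0.5331, -0.1425, 0.1448]
tcp_rot: [-1.945, 2.466, -0.001]
wrist_force: [-4.8, 1.8, 4.7]
width: 0.076
```

Request:
{"name": "carry_out", "arguments": {"deltas": [{"delta_pos": [0, 0, -0.002], "dr": [0, 0, 0]}, {"delta_pos": [0, 0, 0], "dr": [0, 0, 0]}, {"delta_pos": [0, 0, 0], "dr": [0, 0, 0]}]}}

```text
time: 23.15
tool_pos: [0.5331, -0.1425, 0.1454]
tcp_rot: [-1.945, 2.467, -0.0]
wrist_force: [-1.6, 0.7, -0.2]
width: 0.067
```

```bash
python3 look.py 19 335 185 345 180;  python3 - <<'E'
import cv2
g=cv2.imread('pics/side_19.png');cv2.imwrite('pics/z19.png',cv2.resize(g[222:252,355:395],None,fx=19,fy=19,interpolation=cv2.INTER_CUBIC))
E
```

```text
23.25 [ 0.5331 -0.1425  0.1454] [-1.617   1.1998  0.0182]
[[-0.2331 -0.9725  0.0003]
 [-0.9725  0.2331 -0.0001]
 [ 0.     -0.0003 -1.    ]]
```

View pics/z19.png

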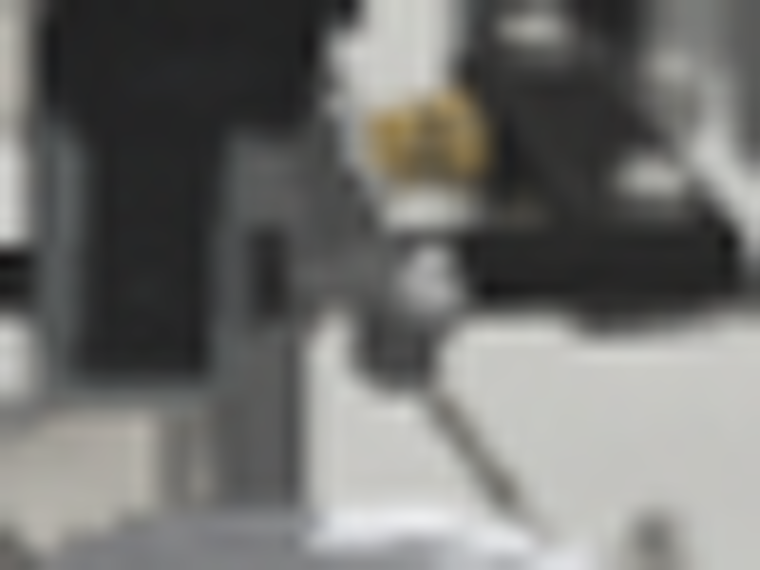

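Request:
{"name": "carry_out", "arguments": {"deltas": [{"delta_pos": [0, 0, 0], "dr": [0, 0, 0]}, {"delta_pos": [0, 0, 0], "dr": [0, 0, 0]}, {"delta_pos": [0, 0, 0], "dr": [0, 0, 0]}, {"delta_pos": [0, 0, 0], "dr": [0, 0, 0]}], "grip": 0.4, "force": 20}}

```text
time: 23.75
tool_pos: [0.5331, -0.1425, 0.1456]
tcp_rot: [-1.945, 2.467, -0.001]
wrist_force: [0.1, -0.5, -0.0]
width: 0.401
```

```bash
python3 look.py 20 335 205 345 180
```

```text
23.85 [ 0.533  -0.1424  0.1455] [-0.1448 -0.2444 -0.9334]
[[-0.2331 -0.9725  0.0002]
 [-0.9725  0.2331 -0.0001]
 [ 0.     -0.0002 -1.    ]]
```

View pics/look_20.png

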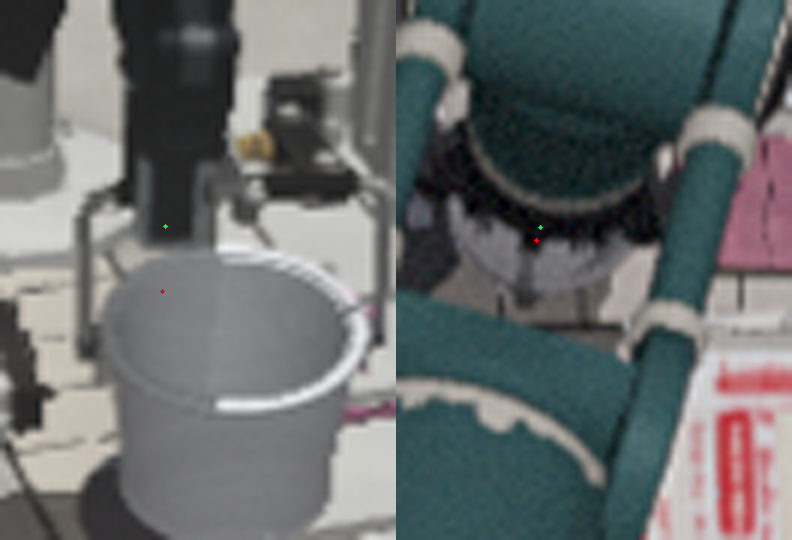

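Request:
{"name": "carry_out", "arguments": {"deltas": [{"delta_pos": [0, 0, 0], "dr": [0, 0, 0]}, {"delta_pos": [0, 0, -0.005], "dr": [0, 0, 0]}, {"delta_pos": [0, 0, -0.01], "dr": [0, 0, 0]}, {"delta_pos": [0, 0, -0.02], "dr": [0, 0, 0]}, {"delta_pos": [0, 0, -0.03], "dr": [0, 0, 0]}, {"delta_pos": [0, 0, -0.04], "dr": [0, 0, 0]}, {"delta_pos": [0, 0, -0.05], "dr": [0, 0, 0]}, {"delta_pos": [0, 0, -0.04], "dr": [0, 0, 0]}, {"delta_pos": [0, 0, 0], "dr": [0, 0, 0]}], "grip": 0.6}}

```text
time: 24.98
tool_pos: [0.5353, -0.1431, 0.3474]
tcp_rot: [-1.942, 2.462, -0.014]
wrist_force: [0.3, 0.4, 0.0]
width: 0.595
```

Request:
{"name": "carry_out", "arguments": {"deltas": [{"delta_pos": [0, 0, 0], "dr": [0, 0, 0]}, {"delta_pos": [0, 0.05, 0], "dr": [0, 0, 0]}, {"delta_pos": [0, 0.05, 0], "dr": [0, 0, 0]}, {"delta_pos": [0, 0, 0], "dr": [0, 0, 0]}, {"delta_pos": [0, 0, 0], "dr": [0, 0, 0]}, {"delta_pos": [0, 0, 0], "dr": [0, 0, 0]}, {"delta_pos": [0, 0, 0], "dr": [0, 0, 0]}, {"delta_pos": [0, 0, 0], "dr": [0, 0, 0]}]}}

```text
time: 25.98
tool_pos: [0.4362, -0.1192, 0.3402]
tcp_rot: [1.945, -2.466, -0.001]
wrist_force: [-0.6, -1.1, -0.8]
width: 0.601
```

```bash
python3 look.py 21 335 205 345 180
```

```text
26.075 [ 0.4359 -0.1192  0.3402] [ 0.3659 -0.9401  1.364 ]
[[-0.233  -0.9725 -0.0005]
 [-0.9725  0.233   0.0002]
 [-0.0001  0.0005 -1.    ]]
```

View pics/look_21.png

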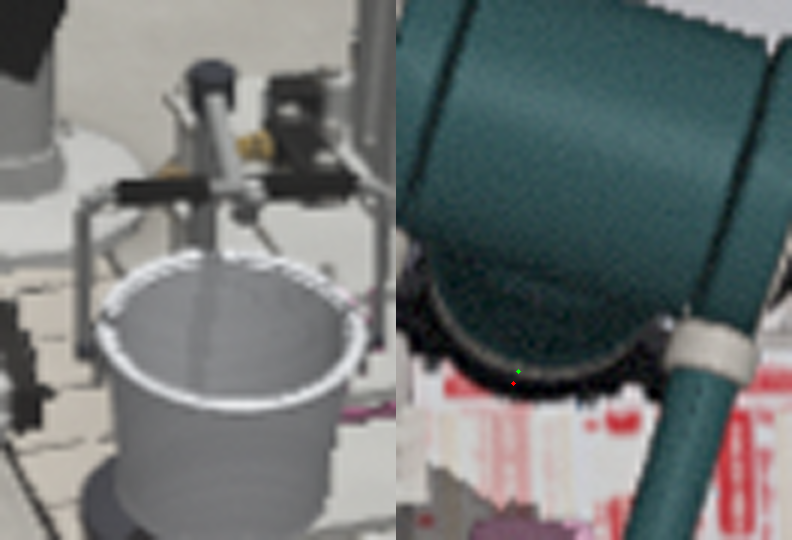

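View pics/side_21.png

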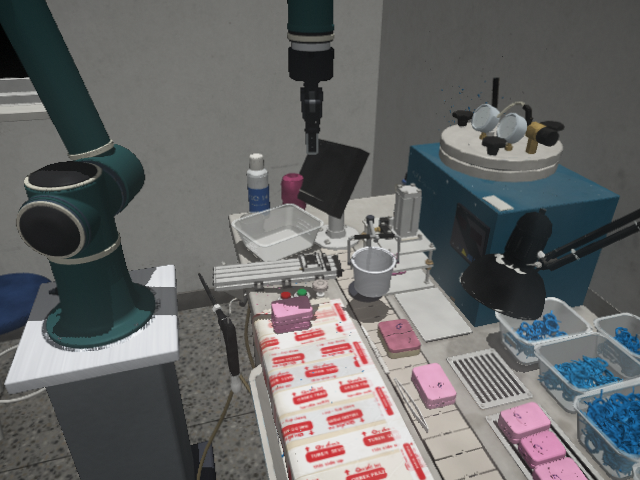

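Request:
{"name": "carry_out", "arguments": {"deltas": [{"delta_pos": [0, 0, 0], "dr": [0, 0, 0]}, {"delta_pos": [0, 0, 0], "dr": [0, 0, 0]}, {"delta_pos": [0, 0, 0], "dr": [0, 0, 0]}, {"delta_pos": [0, 0, 0], "dr": [0, 0, 0]}, {"delta_pos": [0, 0, 0], "dr": [0, 0, 0]}, {"delta_pos": [0, 0, 0], "dr": [0, 0, 0]}, {"delta_pos": [0, 0, 0], "dr": [0, 0, 0]}, {"delta_pos": [0, 0, 0], "dr": [0, 0, 0]}, {"delta_pos": [0, 0, 0], "dr": [0, 0, 0]}, {"delta_pos": [0, 0, 0], "dr": [0, 0, 0]}]}}

```text
time: 27.32
tool_pos: [0.4357, -0.1191, 0.3404]
tcp_rot: [1.945, -2.467, -0.0]
wrist_force: [-0.5, 0.6, 0.5]
width: 0.599
```

```bash
python3 - <<'E'
from h import *
a=cv2.imread('pics/side_21.png').astype(int)
for k in range(3):
    c=snap('side','pics/f%d.png'%k);b=c['frame'][:,:,::-1].astype(int)
    d=np.abs(a-b)[210:310,335:410];print(d.max(),(d.max(2)>40).sum());a=b
f=a.astype(np.uint8)
cs=cams()
print(bot.read_state()['time'],bot.read_state()['tool_pos'])
y=np.radians(77);us=np.array([np.cos(y),np.sin(y)])
for s in ((.557,-.1488),): overlay(cs,[(put(pail_lines(1.57),*s,y,.064),(0,255,0))],'fin',{'side':(335,205,410,310,5)})
E
```

```text
79 29
23 0
8 0
27.475 [ 0.4356816  -0.119104    0.34041245]
```

View pics/fin_side.png

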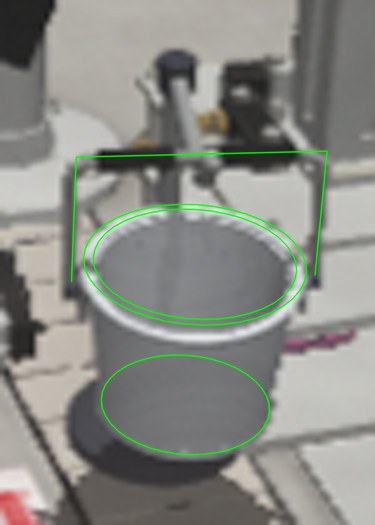

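```bash
python3 -c "
from workcell import bot
print(bot.finish_job())"
```

```text
the job is handed in; nothing more can be done
None
```

The pail is hanging by the bare middle of its bail on the hook, and I handed the job in at about 27.5 s. No verdict was reported.

**What I did:**
- I pushed the bail up with shut fingers tilted 45°. The top camera put it at about 1.58 rad with the pail still standing.
- I gripped the near rubber sleeve, lifted the pail (about 5 N on the wrist) and turned it about 9° to line up with the stand.
- I brought it in over the hook tip and lowered it until the hook took the weight. The press on the hook peaked at an estimated 10 N, so I backed off 2 mm and then released.

**Last checks:**
- In the side camera the hook crosses the bare wire within about 1 mm of its middle, and the pail looks level.
- Successive frames stopped changing (no changed pixels in the last two comparisons), so the pail is at rest.
- The gripper is well clear. No bystander looks moved in the side view, though I did not measure their positions.

**What disagreed:**
- The visible fingertips sat about 26 mm behind the reported TCP. I used the visible position, and the later contacts agreed with it.
- The side camera drew the rim, the hook and the stand's foot about 2 pixels lower than the model.
- The jaw opening on the 10 mm sleeve read about 6 to 7 mm, but the grip held.

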